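# Unload the hand-cranked slide staining bath

## Task

The drained staining bath is to be unloaded: take hold of the crank by its loose grip sleeve and, keeping hold, wind the lift fully up; raise the hold-down plate straight up off its two pins without cocking it and lay it flat, handle up and lengthwise, on the cardboard slide tray; and move every slide carrier upright into a slot of the wire drying rack, fully down. Then, with plate and carriers away, wind the empty lift fully down again by the held sleeve and let go. Never tip a carrier, never turn the crank except by its held sleeve, and leave the other things on the bench where they are.

Things in the scene. Friction and masses are not known exactly. Their poses are not given: they have to be found in the camera images.
- crank (a joint): Crank of the bath's lift, rad, vertical axis: 0 = lift fully down, 12.57 (two turns) = fully up; grows clockwise seen from above. Firm stops just past both ends; 30 mm of lift a turn; it stays where it is left. Turning takes 5 to 10 N at the sleeve. At 0 and 12.57 the arm points along +x of crank_axis.
- crank_axis (a point): Point on the crank's axis at the height of the sleeve's middle, 247 mm above the bench. Axes of the staining bath: z up, y along its length, +x from the bath to its lift column. The bath (steel tank 124x212 mm, rim 118 mm high, fixed) is centred 105 mm from here along -x; the column (70x90 mm, 195 mm high) stands below this point.
- grip_sleeve: Black upright grip sleeve at the end of the crank arm, 55 mm from the crank's axis: a cylinder 28 mm in diameter, 60 mm tall, that spins freely on its pin. Origin at its centre, z up (its own yaw means nothing). The arm's top lies 34 mm below the origin. Only by the held sleeve may the crank be turned.
- lift_frame (a point): Middle of the lift's wire carriage in the bath, at the level on which the carriers stand: 22 mm above the bench when down, 82 mm when up; axes as crank_axis. Slots at y = -50, 0, +50 mm between wire hoops (9 mm gap along y, 38 mm high). Locating pins, 10 mm thick, at (x,y) = (-33,-80) and (33,80) mm reach 115 mm above this point; the hold-down plate rests here, underside 84 mm above this point.
- plate_handle (a point): Hold-down plate, loose: metal 92 (x) by 190 (y) by 5 mm, about 0.22 kg, two 13 mm holes over the lift's pins, 2 mm above the carriers' tabs; it rides with the lift. This point is the centre of its black bar handle (70 mm along x, 12 mm thick along y, 14 mm high), 37 mm above the plate's underside, with a 25 mm gap below the bar. z up.
- tray: Brown cardboard slide tray 99 mm (x) by 200 mm (y), 8 mm high, fixed on the bench; origin at the centre of its underside, z up. Its cross ribs are 7 mm high, so that the plate lies on it with its underside 7 to 8 mm above the bench.
- rack_floor (a point): Wire drying rack, loose, 0.85 kg, 116 mm (x) by 206 mm (y), about 54 mm high: point at its middle, at the level on which carriers stand (14 mm above the bench); z up. Four slots at y = -75, -25, +25 and +75 mm, each between two wire hoops along x (9 mm gap along y, rounded tops 38 mm above this point); side rods leave 3 mm of play at each end of a carrier.
- carrier0_tab (a point): Slide carrier (some may be absent: None): upright grey frame 84 mm wide (x), 5 mm thick (y), 58 mm high, with two glass slides on each face and a grip tab on its top edge, 40 mm wide (x), 10 mm thick (y), 24 mm high; total height 82 mm, 0.06 kg. This point is the middle of the tab, 70 mm above the carrier's lower edge; z up. Starts in a slot of the lift.
- carrier1_tab (a point): Another slide carrier, the same as carrier0.
- carrier2_tab (a point): Another slide carrier, the same as carrier0.
- stain_giem: Bystander: brown stain bottle, black cap, 60 mm across, 134 mm tall; origin at the centre of its underside.
- stain_wri: Bystander: brown stain bottle, white cap, 53 mm across, 120 mm tall; origin at the centre of its underside.
- mouse: Bystander: black computer mouse 105x58x42 mm; origin at the centre of its underside.
- coverslip_box: Bystander: clear flat box 74x92x26 mm; origin at the centre of its underside.
- oil_amber: Bystander: small brown bottle 31 mm across, 62 mm tall; origin at the centre of its underside.
- dropper_white: Bystander: small white dropper bottle 27 mm across, 66 mm tall; origin at the centre of its underside.
- pen_blue: Bystander: pen 142 mm long, 12 mm thick; origin at the centre of its underside.
- tally_counter: Bystander: round hand tally counter 66x58x25 mm; origin at the centre of its underside.
- slide_box: Bystander: flat closed slide case 98x135x36 mm; origin at the centre of its underside.

How it is judged:
By the outcome, as a careful person would: the job done as asked, in the order asked, and still so for the second after the job is handed in, with the robot touching nothing.
Of carrier0, carrier1, carrier2 only 1 to 3 are there at a start; the rules pass over those that are not, and their reading is None.
At some moment in a run one of drying_rack may be knocked a few centimetres aside while the robot is not near it.
It also fails if it takes over 210 s, if anything falls off the work surface, if the arm or the gripper's body presses on something with over 40 N, if the wrist force passes 120 N, or if a joint passes its speed limit or range.

## Robot

A 6-joint arm with a two-finger parallel gripper is mounted at the origin on a cart in front of the work surface, level with it; the furniture and walls round the work are solid. World frame = base frame: x ahead of the robot, y to its left, z up, the work surface at z = 0. Lengths are in mm, angles in rad, forces in N, time in s.
With the tool pointing down it reaches from about 275 to 750 mm from the base axis. Payload 10.2 kg.
Tool frame: the origin (TCP) lies between the finger pads; the fingertips stand 17 mm ahead of it and the grasp point (between the pads) lies 2 mm behind it; z points along the fingers, y is the line along which they close (so a half turn about z gives the same grasp; the last joint's range is limited). The gripper opens to 85 mm and grips with 20 to 120 N. Pads are 22 mm wide; open, the fingers measure 114 mm over their backs; the gripper's body (76 mm by 85 mm) begins 54 mm behind the grasp point. The pads swing forward as they close: fully open they stand 13 mm farther back than shut.
Start: joints at [0.958, 0.313, 1.498, -0, 1.331, -0.223], TCP at [199.515, 485.618, 248.294] pointing down, gripper open.
Joint ranges: [-2.94, 2.94], [-0.97, 2.17], [0.19, 2.56], [-1.23, 4.37], [0.02, 3.11], [-2.88, 2.88]. Speed limits (rad/s): [2.39, 2.39, 3.01, 3.14, 3.14, 3.14].

## Interface

Orientations are given as a unit quaternion [w, x, y, z].
In Python, from rig import * gives the robot as it stands.
- The arm moves only by the tool step_arm, never from a script. Its argument "commands" is text: rows parted by semicolons, each of 7 numbers parted by spaces: the opening, from 0 (shut) to 1 (fully open), then the shift along the tool's x, y, z in cm, then the turn, a rotation vector about the tool's x, y, z in rad. In form: hand x y z rx ry rz; .... A call has 1 to 20 rows; each row is the pose to reach, as a shift and turn from the pose commanded when the call began, along the tool's axes at that moment; what a row does not reach only later rows make up. A row lasts 1/12 s, in which the tool goes at most 41.7 mm and 7.16 degrees, less where a joint would pass 70% of its speed; a pose out of reach is approached as far as the arm can. A call with a gripper value outside its range is refused whole. The fingers move at their own pace and stop on an object; "newtons" is the grip in N (left out, the last holds). Time passes only in rows, so rows that repeat a pose let the fingers close. It gives the time, the measured TCP pose, the force, the opening and the grip force at its end, in the units of the state.
- sense(): the state, without advancing time (a new reading comes with each control period).
- capture(name): name is "scene" or "top"; returns the picture (384x512x3 uint8, red, green, blue); there is no depth.
- camera_model(name): a dict with "mtx" (3x3 intrinsics, pixels), "k1" (the pictures are not rectified: a ray, as slopes to the right and down, at radius r is drawn at 1 + k1 r^2 times it, then the intrinsics apply), "eye" and "rotation" of the camera in the world. Camera axes: x right, y down, z forward; pixel columns grow to the right and rows downward; lengths in mm; the calibration is good to about 2 mm. A picture is of the moment at which its call begins. camera_model takes no time and is no camera call.
- finish_job(): hands the job in; it is judged then, once.
Trained networks look in the newest picture that a camera, given by its name, has taken for a name from the list of things; names that differ only in an ending like _2 or _b are one class to them, and where a whole thing is asked for, a point or a joint stands for the part that bears it (a point fixed in the world has none). Each returns a list of dicts, best first, with "score" (0 to 1); they miss things now and then, are a little off and sometimes report something else, mostly with a low value. They report only what shows in the picture. A call takes as long as a camera call.
- search_frame(camera, label): "rect" ([centre column, centre row, width, height] in pixels, round what is visible of it).
- trace(camera, label): "mask" (384x512 bool, what is visible of it) and "rect" ([centre column, centre row, width, height] in pixels, round what is visible of it).
- spot_point(camera, label): "xy" ([column, row] in pixels: a listed point, or the origin of a listed thing).
The state is a dict: "time_s": time; "joints": joint angles; "dq": joint speeds; "tau": joint torques, N m; "eef_pos": TCP position; "ee_rot": TCP orientation; "force": force on the tool from outside, world axes, zero at the start; "wrist_torque": the same for the moment, N m; "grip_width": opening from 0.0 (shut) to 1.0 (fully open); "grip_force": force on a finger pad.
Only numpy, scipy, OpenCV 4.12 (cv2) and the standard library are available. Lean on these libraries where they do the work, as an engineer would, in place of code of your own. Each camera call takes 0.05 s, during which the arm holds its last target. There are 200 camera calls.

## Working session

There is one attempt and no reset: what is moved stays moved. The work goes in short steps, Python scripts to look and compute and a tool call to move; the robot and the scene stay as the last step left them, time stands still between calls to the robot, and variables do not carry over. Pictures are saved under pics/ and viewed, at most 14 in all, crops included, and the job is handed in when it is done.

Besides the shell and the picture viewer there is one more tool, called after "Emit:" in YAML: its name, and indented under it one key for each argument. step_arm: Moves the arm, as the interface text tells. Its arguments: {"type":"object","properties":{"commands":{"type":"string"},"newtons":{"type":"number"}},"required":["commands"]}

```bash
ls; mkdir -p pics; cat > h.py <<'E'
from rig import *
import numpy as np, cv2
def ray(cam,uv):
    m=camera_model(cam);K=np.array(m["mtx"]);k=m["k1"]
    d=np.linalg.inv(K)@[uv[0],uv[1],1];p=d[:2]/d[2];q=p.copy()
    for _ in range(30): q=p/(1+k*(q@q))
    return np.array(m["eye"],float),np.array(m["rotation"])@[q[0],q[1],1]
def atz(cam,uv,z):
    e,d=ray(cam,uv);return e+d*(z-e[2])/d[2]
def proj(cam,P):
    m=camera_model(cam);c=np.array(m["rotation"]).T@(np.array(P,float)-np.array(m["eye"]))
    q=c[:2]/c[2];q=q*(1+m["k1"]*(q@q));return (np.array(m["mtx"])@[q[0],q[1],1])[:2]
def tri(u1,u2):
    e1,d1=ray("scene",u1);e2,d2=ray("top",u2)
    d1/=np.linalg.norm(d1);d2/=np.linalg.norm(d2)
    t=np.linalg.lstsq(np.stack([d1,-d2],1),e2-e1,rcond=None)[0]
    a,b=e1+d1*t[0],e2+d2*t[1];return (a+b)/2,np.linalg.norm(a-b)
def save(cam,name):
    im=capture(cam);cv2.imwrite("pics/"+name,im[:,:,::-1]);return im
E
python3 - <<'E'
from h import *
np.set_printoptions(precision=3,suppress=True)
for c in("scene","top"):
    save(c,c+"0.png");m=camera_model(c);print(c,m)
L=["crank_axis","grip_sleeve","lift_frame","plate_handle","tray","rack_floor","carrier0_tab"]
for l in L:
    r={c:[(np.round(x["xy"],1),round(x["score"],2)) for x in spot_point(c,l)] for c in("scene","top")}
    print(l,r)
    if r["scene"] and r["top"]: print("   tri",tri(r["scene"][0][0],r["top"][0][0]))
print(sense())
E
```

```text
pics
scene {'mtx': array([[362.703,   0.   , 254.261],
       [  0.   , 362.703, 194.373],
       [  0.   ,   0.   ,   1.   ]]), 'k1': -0.04870469008296501, 'eye': array([  25.646, 1024.183,  778.299]), 'rotation': array([ 0.11 , -0.203,  0.836, -0.497])}
top {'mtx': array([[402.402,   0.   , 254.786],
       [  0.   , 402.402, 198.614],
       [  0.   ,   0.   ,   1.   ]]), 'k1': 0.005121482118394875, 'eye': array([ 325.453,   17.815, 1635.147]), 'rotation': array([ 0.059, -0.703,  0.707, -0.043])}
crank_axis {'scene': [(array([280.6, 144.3]), 0.63)], 'top': [(array([342.2, 196. ]), 0.88)]}Traceback (most recent call last):
  File "<stdin>", line 9, in <module>
  File "h.py", line 14, in tri
    e1,d1=ray("scene",u1);e2,d2=ray("top",u2)
          ~~~^^^^^^^^^^^^
  File "h.py", line 7, in ray
    return np.array(m["eye"],float),np.array(m["rotation"])@[q[0],q[1],1]
                                    ~~~~~~~~~~~~~~~~~~~~~~~^~~~~~~~~~~~~~
ValueError: matmul: Input operand 1 has a mismatch in its core dimension 0, with gufunc signature (n?,k),(k,m?)->(n?,m?) (size 3 is different from 4)
```

View pics/scene0.png

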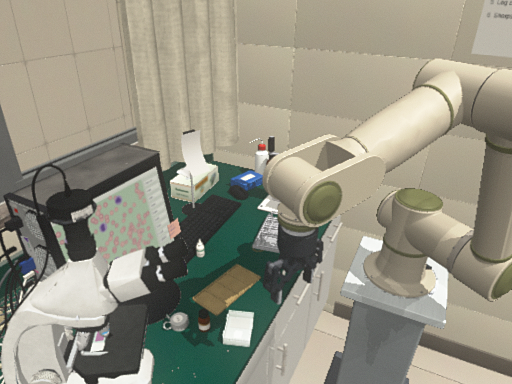

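View pics/top0.png

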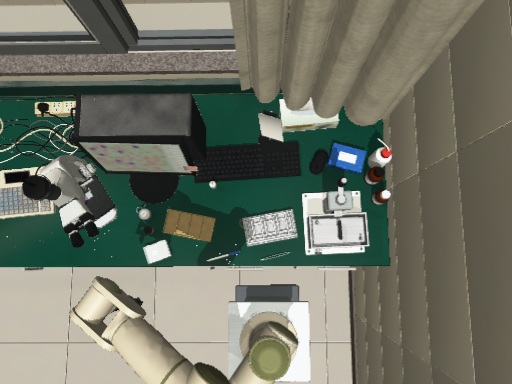

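The scene view is mostly blocked by the arm. The top view shows the bath at about (337,232), the rack at (270,227) and the tray at (190,225). `rotation` turned out to be a quaternion.

```bash
sed -i '2a from scipy.spatial.transform import Rotation as Rn\ndef RM(m): w,x,y,z=m["rotation"];return Rn.from_quat([x,y,z,w]).as_matrix()' h.py; sed -i 's/np.array(m\["rotation"\])/RM(m)/g' h.py
python3 - <<'E'
from h import *
np.set_printoptions(precision=3,suppress=True)
m=camera_model("top");print(RM(m))
L={"crank_axis":247,"grip_sleeve":247,"lift_frame":22,"plate_handle":143,"tray":0,"rack_floor":14,"carrier0_tab":92,"carrier1_tab":92,"carrier2_tab":92,
"stain_giem":0,"stain_wri":0,"mouse":0,"coverslip_box":0,"slide_box":0,"dropper_white":0,"oil_amber":0,"pen_blue":0,"tally_counter":0}
capture("top")
for l,z in L.items():
    print(l,[(np.round(x["xy"],1),round(x["score"],2),atz("top",x["xy"],z)[:2]) for x in spot_point("top",l)])
for l in ("tray","rack_floor","plate_handle","lift_frame"):
    for x in trace("top",l)[:1]:
        mk=x["mask"];pts=np.argwhere(mk)[:,::-1].astype(float)
        z={"tray":8,"rack_floor":40,"plate_handle":108,"lift_frame":80}[l]
        w=np.array([atz("top",p,z)[:2] for p in pts],np.float32)
        print(l,x["score"],cv2.minAreaRect(w))
print(sense())
E
```

```text
[[-0.004 -0.99   0.144]
 [-1.     0.008  0.022]
 [-0.023 -0.144 -0.989]]
crank_axis [(array([341.7, 199.3]), 0.95, array([ 523.126, -253.286])), (array([342.3, 179.7]), 0.17, array([ 592.255, -257.817]))]
grip_sleeve [(array([342.2, 181.3]), 0.49, array([ 586.577, -257.268])), (array([371.1, 180.9]), 0.35, array([ 587.109, -357.497]))]
lift_frame [(array([335.4, 233.6]), 0.46, array([ 417.384, -267.363]))]
plate_handle [(array([342.7, 232.4]), 0.62, array([ 414.75 , -272.886]))]
tray [(array([189.3, 226.2]), 0.63, array([452.173, 321.439])), (array([211.3, 182.6]), 0.57, array([632.286, 233.448]))]
rack_floor [(array([268.3, 226.8]), 0.97, array([446.686,  -0.627])), (array([313.6, 164.9]), 0.18, array([ 699.928, -188.982]))]
carrier0_tab []
carrier1_tab []
carrier2_tab [(array([151. , 226.5]), 0.26, array([444.821, 452.646]))]
stain_giem [(array([369.9, 178.1]), 0.8, array([ 645.408, -419.917]))]
stain_wri [(array([375.2, 199.5]), 0.48, array([ 556.432, -437.341]))]
mouse [(array([315.3, 167.5]), 0.82, array([ 692.086, -197.502])), (array([334.7, 232.8]), 0.46, array([ 421.877, -268
[... 781 characters left out ...]
ate_handle 0.83 ((425.92938232421875, -260.78045654296875), (94.75104522705078, 190.65110778808594), 1.1845881938934326)
lift_frame 0.69 ((442.1324157714844, -248.28607177734375), (125.39955139160156, 184.68228149414062), 10.189555168151855)
{'time_s': 1.35, 'joints': array([ 0.958,  0.313,  1.498, -0.   ,  1.331, -0.223]), 'dq': array([-0.   ,  0.001, -0.   ,  0.001, -0.   ,  0.   ]), 'tau': array([ -0.   , -41.216, -25.99 ,  -0.   ,   0.   ,   0.   ]), 'eef_pos': array([199.504, 485.614, 248.289]), 'ee_rot': array([ 0.   ,  0.194,  0.981, -0.   ]), 'force': array([-0.085,  0.281, -0.091]), 'wrist_torque': array([-0.049, -0.003, -0.06 ]), 'grip_force': 0.0, 'grip_width': 0.9978246060578925}
```

```bash
python3 - <<'E'
import cv2
im=cv2.imread("pics/top0.png")[165:275,140:400]
cv2.imwrite("pics/crop0.png",cv2.resize(im,None,fx=3,fy=3,interpolation=cv2.INTER_CUBIC))
E
```

```text
(no output)
```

View pics/crop0.png

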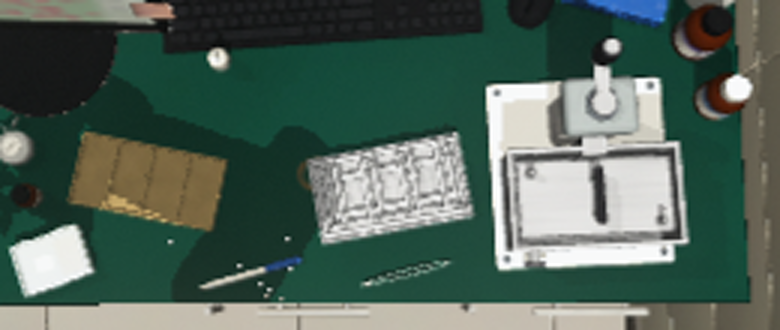

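```bash
cat >> h.py <<'E'
np.set_printoptions(precision=2,suppress=True)
def tgt(p,yaw=None):
    "shift cm in tool axes, rz to bring tool y axis to heading yaw (deg, mod 180); tool kept vertical"
    s=sense();w,x,y,z=s["ee_rot"];R=Rn.from_quat([x,y,z,w]).as_matrix()
    d=R.T@(np.array(p,float)-s["eef_pos"])/10
    h=np.degrees(np.arctan2(R[1,1],R[0,1]))
    if yaw is None: yaw=h
    dy=(yaw-h+90)%180-90
    Rt=np.array([[np.sin(np.radians(h+dy)),np.cos(np.radians(h+dy)),0],[-np.cos(np.radians(h+dy)),np.sin(np.radians(h+dy)),0],[0,0,-1]]).astype(float)
    rv=Rn.from_matrix(R.T@Rt).as_rotvec()
    print("shift",d,"rot",np.round(rv,3),"h",h,"j",s["joints"])
E
python3 - <<'E'
from h import *
tgt([350,100,400],93);tgt([150,-480,400],93)
E
```

```text
Traceback (most recent call last):
  File "h.py", line 31, in tgt
    rv=Rn.from_matrix(R.T@Rt).as_rotvec()
       ~~~~~~~~~~~~~~^^^^^^^^
  File "scipy/spatial/transform/_rotation.pyx", line 1143, in scipy.spatial.transform._rotation.Rotation.from_matrix
ValueError: Non-positive determinant (left-handed or null coordinate frame) in rotation matrix 0: [[-0.9   0.43  0.  ]
 [ 0.43  0.9   0.  ]
 [-0.   -0.    1.  ]].
```

```bash
sed -i 's/Rt=np.array.*/a=np.radians(h+dy);c,s_=np.cos(a),np.sin(a);Rt=np.array([[-s_,c,0],[c,s_,0],[0,0,-1.]])/' h.py
python3 - <<'E'
from h import *
tgt([350,100,400],93);tgt([150,-480,400],93)
E
```

```text
shift [-28.57 -29.95 -15.17] rot [-0.    0.   -0.44] h 67.66714479452851 j [ 0.96  0.31  1.5  -0.    1.33 -0.22]
shift [-32.11 -91.2  -15.17] rot [-0.    0.   -0.44] h 67.66714479452851 j [ 0.96  0.31  1.5  -0.    1.33 -0.22]
```

Emit:
step_arm:
  commands: "1 -3 -3 -3 0 0 -0.1;1 -6 -6 -6 0 0 -0.2;1 -10 -10 -9 0 0 -0.3;1 -14 -14 -12 0 0 -0.44;1 -18 -18 -15 0 0 -0.44;1 -21 -21 -15 0 0 -0.44;1 -24 -24 -15 0 0 -0.44;1 -28 -29 -15 0 0 -0.44;1 -29 -33 -15 0 0 -0.44;1 -30 -37 -15 0 0 -0.44;1 -31 -41 -15 0 0 -0.44;1 -32 -45 -15 0 0 -0.44;1 -32 -49 -15 0 0 -0.44;1 -32 -53 -15 0 0 -0.44;1 -32 -58 -15 0 0 -0.44;1 -32 -64 -15 0 0 -0.44;1 -32 -70 -15 0 0 -0.44;1 -32 -76 -15 0 0 -0.44;1 -32 -82 -15 0 0 -0.44;1 -32 -90 -15 0 0 -0.44"

```text
time_s: 3.02
eef_pos: [229.3, -272.0, 398.2]
ee_rot: [0.0, -0.025, 1.0, -0.0]
force: [1.1, 0.4, 0.7]
grip_width: 1.003
grip_force: 0.0
```

```bash
python3 - <<'E'
from h import *
print(sense()["eef_pos"],sense()["joints"])
im=save("scene","scene1.png");save("top","top1.png")
cv2.imwrite("pics/crop1.png",cv2.resize(cv2.imread("pics/scene1.png")[150:350,170:440],None,fx=2.9,fy=2.9,interpolation=cv2.INTER_CUBIC))
L={"crank_axis":247,"grip_sleeve":247,"lift_frame":22,"plate_handle":143,"tray":0,"rack_floor":14,"carrier0_tab":92}
for l,z in L.items():
    r={c:[(np.round(x["xy"],1),round(x["score"],2)) for x in spot_point(c,l)] for c in("scene","top")}
    print(l)
    for c in r:
        for x in r[c][:2]: print("   ",c,x,atz(c,x[0],z)[:2])
    if r["scene"] and r["top"]: print("   tri",tri(r["scene"][0][0],r["top"][0][0]))
E
```

```text
[ 229.29 -272.03  398.16] [-1.2  -0.15  1.62  0.    1.67 -2.82]
crank_axis
    scene (array([279.4, 146.8]), 0.71) [ 543.01 -249.48]
    top (array([343.2, 197.4]), 0.59) [ 529.75 -258.7 ]
   tri (array([ 537.46, -256.52,  244.68]), np.float64(15.62645367320606))
grip_sleeve
    scene (array([274., 145.]), 0.65) [ 570.2  -257.17]
    top (array([340.7, 182.8]), 0.46) [ 581.3  -251.87]
   tri (array([ 575.3 , -253.67,  248.19]), np.float64(12.19388681383987))
lift_frame
    top (array([335. , 232.5]), 0.56) [ 421.77 -265.92]
plate_handle
    scene (array([304.1, 175.3]), 0.91) [ 431.22 -256.08]
    scene (array([278.2, 145.6]), 0.75) [ 655.69 -510.64]
    top (array([344.1, 229.9]), 0.65) [ 423.92 -278.35]
   tri (array([ 431.1 , -278.29,  132.97]), np.float64(13.659641475204236))
tray
    scene (array([225.9, 287.3]), 0.85) [463.24 316.82]
    top (array([191.4, 227.4]), 0.66) [447.22 312.75]
   tri (array([454.48, 315.94,   1.49]), np.float64(16.12156771114105))
rack_floor
    scene (array([277.1, 232.4]), 0.71) [435.24  -6.57]
    scene (array([271. , 178.5]), 0.49) [ 641.02 -405.87]
    top (array([268.1, 226.9]), 0.68) [446.29   0.18]
   tri (array([440.13,  -1.84,  16.41]), np.float64(12.61645899081258))
carrier0_tab
```

View pics/crop1.png

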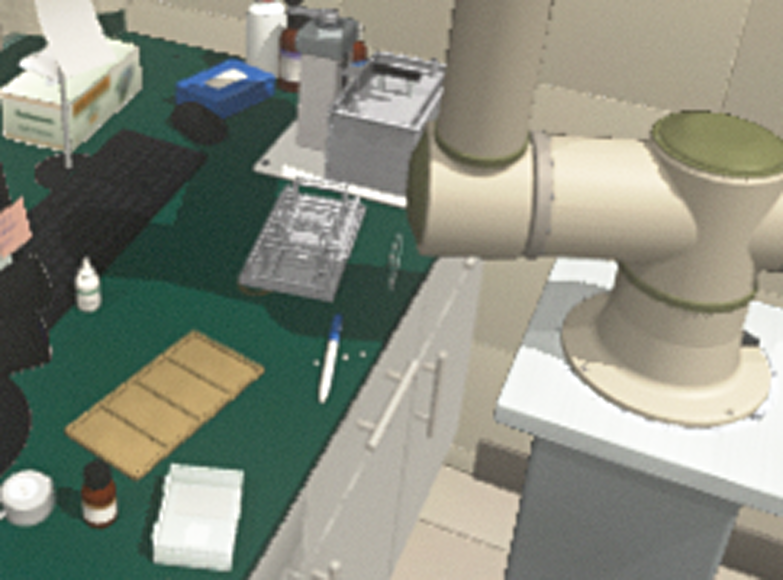

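The scene view now shows the tray, the rack and the column with its crank; the tank end is partly hidden by the arm. The network points disagree by about 12 mm, so I'll refine on a magnified crop of the bath.

```bash
python3 - <<'E'
import cv2
im=cv2.imread("pics/top0.png")[174:258,298:382]
cv2.imwrite("pics/crop2.png",cv2.resize(im,None,fx=7,fy=7,interpolation=cv2.INTER_CUBIC))
E
```

```text
(no output)
```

View pics/crop2.png

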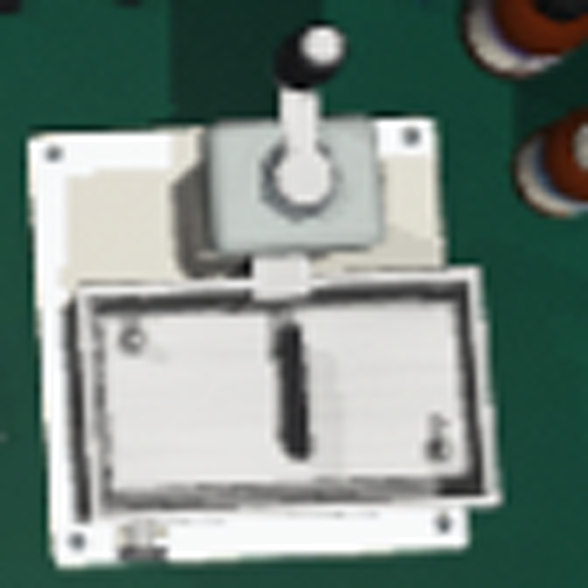

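The crop shows the tank rim corners at (78,290), (482,268), (498,503) and (95,518), the column top around (300,185), the handle from (290,322) to (297,455), and the pins at (132,338) and (437,440). I'll fit the bath pose to these.

```bash
python3 - <<'E'
from h import *
from scipy.optimize import least_squares
F=[((78,290),(-43,106,118)),((482,268),(-43,-106,118)),((498,503),(-167,-106,118)),((95,518),(-167,106,118)),
((213,122),(35,45,195)),((378,120),(35,-45,195)),((383,245),(-35,-45,195)),((215,250),(-35,45,195)),
((290,322),(-72,0,150)),((297,455),(-138,0,150)),((132,338),(-72,80,137)),((437,440),(-138,-80,137))]
def W(q,p):
    c,s=np.cos(q[2]),np.sin(q[2]);return [q[0]+c*p[0]-s*p[1],q[1]+s*p[0]+c*p[1],p[2]]
def f(q): return np.concatenate([proj("top",W(q,p))-(np.array(u)/7+[297.57,173.57]) for u,p in F])
r=least_squares(f,[525,-255,0.03],loss="soft_l1",x_scale=[10,10,.05]);print(r.x,np.degrees(r.x[2]));print(f(r.x).reshape(-1,2))
q=r.x
for n,p in dict(sleeve=(55,0,247),sleevetop=(55,0,277),axis=(0,0,247),hub=(0,0,215),handle=(-105,0,143)).items():
    w=np.array(W(q,p));print(n,w,(proj("top",w)-[297.57,173.57])*7,proj("scene",w))
E
```

```text
[ 530.47 -257.06    0.04] 2.2159564716887568
[[ 0.1  -0.22]
 [-1.27  0.38]
 [-0.79 -0.1 ]
 [-0.24  0.25]
 [-1.28 -0.67]
 [ 0.14 -1.54]
 [ 0.95 -0.16]
 [-0.22  0.27]
 [ 0.08  0.83]
 [ 0.41 -0.2 ]
 [ 0.44 -0.17]
 [ 1.5   1.15]]
sleeve [ 585.43 -254.93  247.  ] [307.79  56.42] [270.37 144.51]
sleevetop [ 585.43 -254.93  277.  ] [319.52  45.  ] [270.65 137.53]
axis [ 530.47 -257.06  247.  ] [316.03 165.4 ] [283.01 146.76]
hub [ 530.47 -257.06  215.  ] [303.81 174.71] [282.58 154.14]
handle [ 425.55 -261.12  143.  ] [292.73 391.41] [305.84 175.12]
```

```bash
python3 - <<'E'
from h import *
tgt([586,-255,330],92.5);tgt([586,-255,247],92.5)
E
```

```text
shift [-35.54  -0.28   6.79] rot [-0.    0.    0.01] h 92.89858503121556 j [-1.2  -0.15  1.62 -0.    1.67 -2.82]
shift [-35.54  -0.28  15.09] rot [-0.    0.    0.01] h 92.89858503121556 j [-1.2  -0.15  1.62 -0.    1.67 -2.82]
```

Emit:
step_arm:
  commands: "1 -4 0 0 0 0 0;1 -8 0 0 0 0 0;1 -12 0 1 0 0 0;1 -16 0 2 0 0 0;1 -20 0 3 0 0 0;1 -24 0 4 0 0 0;1 -28 0 5 0 0 0;1 -32 -0.3 6 0 0 0;1 -35.5 -0.3 6.8 0 0 0;1 -35.5 -0.3 6.8 0 0 0;1 -35.5 -0.3 6.8 0 0 0;1 -35.5 -0.3 6.8 0 0 0"

```text
time_s: 4.82
eef_pos: [585.2, -255.6, 330.0]
ee_rot: [-0.0, -0.025, 1.0, -0.0]
force: [-0.8, -1.1, 0.8]
grip_width: 0.999
grip_force: 0.0
```

```bash
python3 - <<'E'
from h import *
s=sense();print(s["eef_pos"],s["force"])
cv2.imwrite("pics/top2.png",cv2.resize(capture("top")[150:260,280:400,::-1],None,fx=5,fy=5,interpolation=cv2.INTER_CUBIC))
cv2.imwrite("pics/scene2.png",cv2.resize(capture("scene")[95:215,200:360,::-1],None,fx=5,fy=5,interpolation=cv2.INTER_CUBIC))
tgt([586,-255,247],92.5)
for p in ([586,-255,277],[586,-255,217]): print((proj("scene",p)-[200,95])*5)
E
```

```text
[ 585.24 -255.56  330.02] [-0.77 -1.07  0.8 ]
shift [-0.12  0.08  8.43] rot [-0.    0.    0.01] h 92.83029118036525 j [-0.6   0.55  0.94 -0.    1.65 -2.22]
[352.63 212.5 ]
[349.85 281.68]
```

View pics/scene2.png

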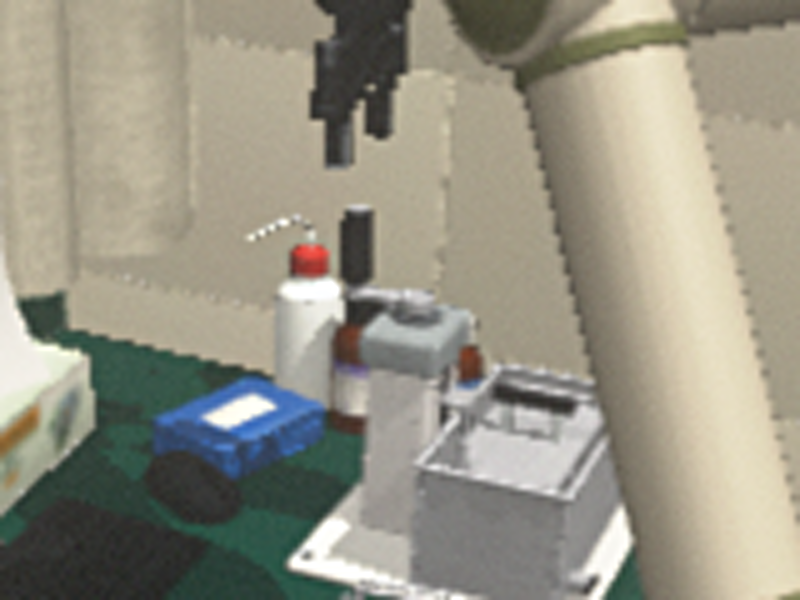

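The sleeve appears at column 357, rows 208–280, below the fingers at columns 325–390. That matches the predicted (351, 212–281), so I'll descend and grip.

Emit:
step_arm:
  commands: "1 0.1 0 3 0 0 0;1 0.1 0 6 0 0 0;1 0.1 0 8.3 0 0 0;1 0.1 0 8.3 0 0 0;0.7 0.1 0 8.3 0 0 0;0.5 0.1 0 8.3 0 0 0;0.3 0.1 0 8.3 0 0 0;0.1 0.1 0 8.3 0 0 0;0.1 0.1 0 8.3 0 0 0;0.1 0.1 0 8.3 0 0 0;0.1 0.1 0 8.3 0 0 0;0.1 0.1 0 8.3 0 0 0"
  newtons: 45

```text
time_s: 5.92
eef_pos: [584.9, -258.2, 249.1]
ee_rot: [0.002, -0.024, 1.0, -0.003]
force: [1.4, -10.8, 3.6]
grip_width: 0.319
grip_force: 45.1
```

```bash
python3 - <<'E'
from h import *
s=sense();print(s["eef_pos"],s["force"],s["wrist_torque"],s["grip_width"]*85)
E
```

```text
[ 584.86 -258.21  249.07] [  1.44 -10.76   3.63] [-1.53 -0.14  0.07] 27.13760977374333
```

```bash
cat >> h.py <<'E'
def circ(cmd,c,a0,a1,n,r=55,yaw0=2.2,h=92.83):
    "rows cm in tool axes for crank angle a0->a1 deg (clockwise) from commanded pose cmd"
    t=np.radians(h);X=np.array([-np.sin(t),np.cos(t)]);Y=np.array([np.cos(t),np.sin(t)])
    for a in np.linspace(a0,a1,n+1)[1:]:
        b=np.radians(yaw0-a);w=np.array(c)+r*np.array([np.cos(b),np.sin(b)])-cmd
        print("%d: %.2f %.2f"%(a,w@X/10,w@Y/10))
E
python3 - <<'E'
from h import *
circ(np.array([584.2,-255.6]),[530,-260],0,108,6)
E
```

```text
18: 0.22 -1.93
36: 1.02 -3.45
54: 2.25 -4.66
72: 3.79 -5.42
90: 5.50 -5.67
108: 7.19 -5.38
```

Emit:
step_arm:
  commands: "0.1 0.2 -1.9 8.3e-9 0 0 0;0.1 1.0 -3.45 0 0 0 0;0.1 2.25 -4.65 0 0 0 0;0.1 3.8 -5.4 0 0 0 0;0.1 5.5 -5.65 0 0 0 0;0.1 5.5 -5.65 0 0 0 0;0.1 5.5 -5.65 0 0 0 0"

```text
time_s: 6.5
eef_pos: [532.0, -315.7, 249.0]
ee_rot: [0.001, -0.025, 1.0, -0.002]
force: [-3.1, -3.0, 7.9]
grip_width: 0.314
grip_force: 46.1
```

```bash
python3 - <<'E'
from h import *
s=sense();print(s["eef_pos"],s["force"],s["wrist_torque"],s["grip_width"]*85)
cv2.imwrite("pics/top3.png",cv2.resize(capture("top")[150:260,280:400,::-1],None,fx=5,fy=5,interpolation=cv2.INTER_CUBIC))
E
```

```text
[ 531.96 -315.73  249.01] [-3.06 -3.01  7.93] [-0.23  0.49 -0.03] 26.69122798000685
```

View pics/top3.png

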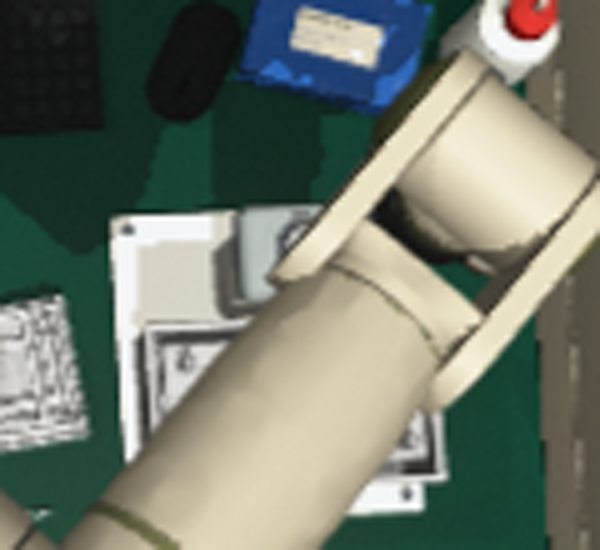

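The wrist hides the crank, but the forces are low and the TCP followed the arc. Continuing.

```bash
python3 - <<'E'
from h import *
t=np.radians(92.83);X=np.array([-np.sin(t),np.cos(t)]);Y=np.array([np.cos(t),np.sin(t)])
c0=np.array([584.2,-255.6])+55*X-56.5*Y;print(c0)
circ(c0,[530.5,-260.5],90,450,20)
E
```

```text
[ 532.06 -314.75]
108: 1.64 0.21
126: 3.17 1.01
144: 4.37 2.24
162: 5.14 3.78
180: 5.39 5.49
198: 5.10 7.18
216: 4.30 8.71
234: 3.07 9.91
252: 1.53 10.67
270: -0.17 10.93
288: -1.87 10.64
306: -3.39 9.84
324: -4.60 8.61
342: -5.36 7.07
360: -5.61 5.37
378: -5.32 3.67
396: -4.53 2.14
414: -3.30 0.94
432: -1.75 0.18
450: -0.05 -0.07
```

Emit:
step_arm:
  commands: "0.1 1.65 0.2 -0.1 0 0 0;0.1 3.15 1 -0.1 0 0 0;0.1 4.35 2.25 -0.1 0 0 0;0.1 5.15 3.8 -0.1 0 0 0;0.1 5.4 5.5 -0.1 0 0 0;0.1 5.1 7.2 -0.1 0 0 0;0.1 4.3 8.7 -0.1 0 0 0;0.1 3.05 9.9 -0.1 0 0 0;0.1 1.55 10.65 -0.1 0 0 0;0.1 -0.15 10.95 -0.1 0 0 0"

```text
time_s: 7.38
eef_pos: [528.0, -205.5, 249.0]
ee_rot: [-0.001, -0.025, 1.0, -0.002]
force: [-8.1, -17.7, 1.1]
grip_width: 0.317
grip_force: 46.3
```

```bash
python3 - <<'E'
from h import *
s=sense();print(s["eef_pos"],s["force"],s["wrist_torque"],s["grip_width"]*85)
E
```

```text
[ 528.03 -205.46  248.98] [ -8.08 -17.7    1.08] [-2.83  1.19  0.01] 26.916599969538144
```

```bash
python3 - <<'E'
from h import *
t=np.radians(92.83);X=np.array([-np.sin(t),np.cos(t)]);Y=np.array([np.cos(t),np.sin(t)])
c0=np.array([532.06,-314.75])-1.5*X+109.5*Y;print(c0)
circ(c0,[530.5,-262.5],270,450,10,r=54.5)
E
```

```text
[ 528.15 -205.31]
288: -1.69 -0.56
306: -3.20 -1.35
324: -4.40 -2.57
342: -5.15 -4.10
360: -5.40 -5.78
378: -5.12 -7.46
396: -4.33 -8.98
414: -3.11 -10.17
432: -1.58 -10.93
450: 0.11 -11.17
```

Emit:
step_arm:
  commands: "0.1 -1.7 -0.55 0 0 0 0;0.1 -3.2 -1.35 0 0 0 0;0.1 -4.4 -2.55 0 0 0 0;0.1 -5.15 -4.1 0 0 0 0;0.1 -5.4 -5.8 0 0 0 0;0.1 -5.1 -7.45 0 0 0 0;0.1 -4.35 -9 0 0 0 0;0.1 -3.1 -10.2 0 0 0 0;0.1 -1.6 -10.95 0 0 0 0;0.1 0.1 -11.2 0 0 0 0"

```text
time_s: 8.22
eef_pos: [534.1, -315.9, 249.0]
ee_rot: [0.002, -0.026, 1.0, 0.001]
force: [8.2, 14.3, 5.4]
grip_width: 0.319
grip_force: 46.8
```

```bash
python3 - <<'E'
from h import *
s=sense();print(s["eef_pos"],s["force"],s["wrist_torque"],s["grip_width"]*85)
t=np.radians(92.83);X=np.array([-np.sin(t),np.cos(t)]);Y=np.array([np.cos(t),np.sin(t)])
c0=np.array([528.15,-205.31])+1*X-112*Y;print(c0)
circ(c0,[530.5,-262.5],450,720,15,r=54.5)
circ(c0,[530.5,-262.5],720,723,1,r=54.5)
E
```

```text
[ 534.12 -315.92  248.97] [ 8.21 14.31  5.43] [ 2.29 -1.18  0.04] 27.111955087492927
[ 532.68 -317.22]
468: 1.69 0.31
486: 3.20 1.10
504: 4.39 2.32
522: 5.15 3.85
540: 5.40 5.54
558: 5.11 7.22
576: 4.32 8.73
594: 3.10 9.92
612: 1.57 10.68
630: -0.11 10.93
648: -1.79 10.64
666: -3.30 9.85
684: -4.50 8.63
702: -5.25 7.10
720: -5.50 5.42
723: -5.49 5.13
```

Emit:
step_arm:
  commands: "0.1 1.7 0.4 0 0 0 0;0.1 3.2 1.2 0 0 0 0;0.1 4.4 2.45 0 0 0 0;0.1 5.15 4 0 0 0 0;0.1 5.4 5.65 0 0 0 0;0.1 5.1 7.35 0 0 0 0;0.1 4.3 8.85 0 0 0 0;0.1 3.1 10.05 0 0 0 0;0.1 1.55 10.8 0 0 0 0;0.1 -0.1 11.05 0 0 0 0;0.1 -1.8 10.75 0 0 0 0;0.1 -3.3 9.95 0 0 0 0;0.1 -4.5 8.75 0 0 0 0;0.1 -5.25 7.25 0 0 0 0;0.1 -5.5 5.6 0 0 0 0;0.1 -5.5 5.1 0 0 0 0;0.1 -5.5 5 0 0 0 0;0.1 -5.5 5 0 0 0 0;0.1 -5.5 5 0 0 0 0"

```text
time_s: 9.8
eef_pos: [585.1, -262.1, 248.9]
ee_rot: [-0.001, -0.026, 1.0, 0.002]
force: [-8.4, 12.9, 6.8]
grip_width: 0.317
grip_force: 47.3
```

```bash
python3 - <<'E'
from h import *
s=sense();print(s["eef_pos"],s["force"],s["wrist_torque"],s["grip_width"]*85)
E
```

```text
[ 585.05 -262.12  248.93] [-8.36 12.94  6.77] [1.89 1.25 0.02] 26.922633698957917
```

Emit:
step_arm:
  commands: "0.1 0 -0.1 0 0 0 0;0.1 0 -0.2 0 0 0 0;0.5 0 -0.2 0 0 0 0;0.8 0 -0.2 0 0 0 0;1 0 -0.2 0 0 0 0;1 0 -0.2 0 0 0 0;1 0 -0.2 -2 0 0 0;1 0 -0.2 -5 0 0 0;1 0 -0.2 -8.5 0 0 0;1 0 -0.2 -8.5 0 0 0"

```text
time_s: 10.63
eef_pos: [586.4, -267.3, 340.3]
ee_rot: [0.005, -0.025, 1.0, -0.003]
force: [-0.1, 0.0, 1.3]
grip_width: 1.005
grip_force: 0.0
```

```bash
python3 - <<'E'
from h import *
s=sense();print(s["eef_pos"],s["force"])
tgt([425.6,-264,270],92.3)
tgt([425.6,-264,203],92.3)
E
```

```text
[ 586.36 -267.29  340.26] [-0.12  0.03  1.33]
shift [16.1   1.18  6.87] rot [-0.01  0.01  0.01] h 92.85570446575646 j [-0.61  0.56  0.91 -0.    1.67 -2.23]
shift [16.16  1.23 13.57] rot [-0.01  0.01  0.01] h 92.85570446575646 j [-0.61  0.56  0.91 -0.    1.67 -2.23]
```

Emit:
step_arm:
  commands: "1 4 0.3 0 0 0 0;1 8 0.6 0 0 0 0;1 12 0.9 0 0 0 0;1 16.1 1.2 2 0 0 0.01;1 16.1 1.2 5 0 0 0.01;1 16.1 1.2 5 0 0 0.01;1 16.1 1.2 5 0 0 0.01"

```text
time_s: 11.22
eef_pos: [424.1, -262.7, 283.0]
ee_rot: [-0.0, -0.02, 1.0, 0.001]
force: [-0.2, 0.3, -0.2]
grip_width: 1.002
grip_force: 0.0
```

```bash
python3 - <<'E'
from h import *
s=sense();print(s["eef_pos"],s["force"],s["ee_rot"])
for i in range(2):
  cv2.imwrite("pics/scene4.png",cv2.resize(capture("scene")[110:210,230:370,::-1],None,fx=5.5,fy=5.5,interpolation=cv2.INTER_CUBIC))
tgt([425.6,-264,203],92.3)
cap=spot_point("scene","plate_handle");print([(x["xy"],x["score"],atz("scene",x["xy"],203)) for x in cap])
o=[230,110]
for P in ([425.6,-264,203],[460,-263,210],[391,-265.5,210]): print((proj("scene",P)-o)*5.5)
E
```

```text
[ 424.09 -262.71  283.  ] [-0.2   0.29 -0.16] [-0.   -0.02  1.    0.  ]
shift [-0.02 -0.07  8.14] rot [-0.  0.  0.] h 92.33135480238377 j [-0.79  0.23  1.51  0.    1.4  -2.4 ]
[([310.8, 160.8], 0.88, array([ 415.01, -275.4 ,  203.  ])), ([230.7, 285.0], 0.36, array([343.28, 489.82, 203.  ]))]
[425.39 282.04]
[381.07 264.5 ]
[472.62 281.76]
```

View pics/scene4.png

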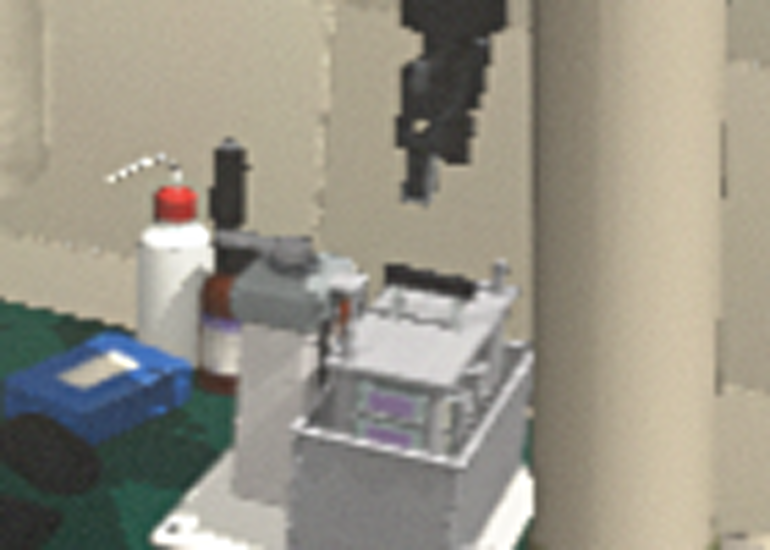

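The lift is up and the plate with its handle is at (430,281), where I predicted (425,282). Descending to grip the bar.

Emit:
step_arm:
  commands: "1 0 0 3 0 0 0;1 0 0 6 0 0 0;1 0 -0.1 8 0 0 0;1 0 -0.1 8 0 0 0;0.6 0 -0.1 8 0 0 0;0.4 0 -0.1 8 0 0 0;0.2 0 -0.1 8 0 0 0;0 0 -0.1 8 0 0 0;0 0 -0.1 8 0 0 0;0 0 -0.1 8 0 0 0"
  newtons: 30

```text
time_s: 12.2
eef_pos: [424.3, -263.8, 203.5]
ee_rot: [0.0, -0.02, 1.0, -0.0]
force: [0.6, -2.4, -0.3]
grip_width: 0.144
grip_force: 0.5
```

```bash
python3 - <<'E'
from h import *
s=sense();print(s["eef_pos"],s["force"],s["wrist_torque"],s["grip_width"]*85)
E
```

```text
[ 424.34 -263.8   203.48] [ 0.58 -2.43 -0.31] [-0.17 -0.03  0.02] 12.273688957815962
```

Emit:
step_arm:
  commands: "0 0 0 0 0 0 0;0 0 0 0 0 0 0;0 0 0 0 0 0 0"
  newtons: 50

```text
time_s: 12.45
eef_pos: [424.4, -263.8, 203.6]
ee_rot: [0.0, -0.02, 1.0, -0.0]
force: [-0.2, 0.8, 5.5]
grip_width: 0.127
grip_force: 49.1
```

Emit:
step_arm:
  commands: "0 0 0 -0.3 0 0 0;0 0 0 -0.6 0 0 0;0 0 0 -1 0 0 0;0 0 0 -1.5 0 0 0;0 0 0 -2 0 0 0;0 0 0 -2.6 0 0 0;0 0 0 -3.2 0 0 0;0 0 0 -3.8 0 0 0;0 0 0 -4.5 0 0 0;0 0 0 -6 0 0 0;0 0 0 -8 0 0 0;0 0 0 -8 0 0 0;0 0 0 -8 0 0 0"

```text
time_s: 13.53
eef_pos: [424.3, -263.7, 283.4]
ee_rot: [0.001, -0.02, 1.0, -0.001]
force: [0.5, 0.2, -1.9]
grip_width: 0.125
grip_force: 48.9
```

```bash
python3 - <<'E'
from h import *
s=sense();print(s["eef_pos"],s["force"],s["wrist_torque"],s["grip_width"]*85)
capture("scene");capture("top")
for l,z in {"tray":0,"rack_floor":14,"carrier0_tab":152,"carrier1_tab":152}.items():
  for c in("scene","top"):
    print(l,c,[(np.round(x["xy"],1),round(x["score"],2),atz(c,x["xy"],z)[:2]) for x in spot_point(c,l)])
for c in("scene","top"):
    for x in trace(c,"tray")[:1]:
        pts=np.argwhere(x["mask"])[:,::-1].astype(float)
        w=np.array([atz(c,p,8)[:2] for p in pts],np.float32)
        print(c,x["score"],cv2.minAreaRect(w),w.mean(0))
cv2.imwrite("pics/tray.png",np.hstack([cv2.resize(capture("top")[200:250,155:225,::-1],None,fx=5,fy=5,interpolation=cv2.INTER_CUBIC),cv2.resize(capture("scene")[260:320,190:260,::-1],(350,250),interpolation=cv2.INTER_CUBIC)]))
E
```

```text
[ 424.35 -263.68  283.44] [ 0.46  0.21 -1.91] [-0.02  0.   -0.03] 10.646057080840235
tray scene [(array([225.9, 288.4]), 0.87, array([460.82, 320.92])), (array([302.8, 177.4]), 0.43, array([ 520.02, -518.56]))]
tray top [(array([371.2, 180.4]), 0.7, array([ 635.75, -424.78])), (array([378.1, 198.2]), 0.65, array([ 561.7 , -449.33]))]
rack_floor scene [(array([275.3, 227.2]), 0.78, array([454.98, -34.87]))]
rack_floor top [(array([267.4, 227.7]), 0.93, array([443.08,   3.03]))]
carrier0_tab scene []
carrier0_tab top []
carrier1_tab scene [(array([239.2, 194.9]), 0.67, array([575.06,  28.17]))]
carrier1_tab top []
scene 0.62 ((454.7158203125, 319.2823486328125), (208.3914337158203, 107.64774322509766), 77.4086685180664) [454.14 326.23]
top 0.68 ((456.8519287109375, 322.12060546875), (201.96070861816406, 104.37140655517578), 79.4170150756836) [456.11 322.23]
```

View pics/tray.png

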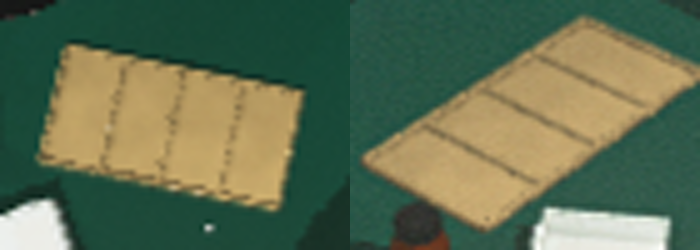

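The tray corners are at (65,45), (303,92), (278,208) and (40,160) in the top crop, and at (585,17), (487,230) and (363,158) in the scene crop. Fitting the tray pose, and likewise the rack from the masks.

```bash
cat >> h.py <<'E'
def W(q,p):
    c,s=np.cos(q[2]),np.sin(q[2]);return [q[0]+c*p[0]-s*p[1],q[1]+s*p[0]+c*p[1],p[2]]
E
python3 - <<'E'
from h import *
from scipy.optimize import least_squares
T=[((65,45),(49.5,100,7)),((303,92),(49.5,-100,7)),((278,208),(-49.5,-100,7)),((40,160),(-49.5,100,7))]
S=[((585,17),(49.5,-100,7)),((487,230),(-49.5,100,7)),((363,158),(49.5,100,7)),((703,68),(-49.5,-100,7))]
T=[("top",np.array(u)/5+[154.6,199.6],p) for u,p in T];S=[("scene",(np.array(u)-[350,0])/[5,250/60]+[189.6,259.6],p) for u,p in S]
for D in (T,S,T+S):
    f=lambda q:np.concatenate([proj(c,W(q,p))-u for c,u,p in D])
    r=least_squares(f,[455,321,-0.19],x_scale=[10,10,.05]);print(r.x,np.degrees(r.x[2]),r.cost);print(f(r.x))
E
```

```text
[457.42 322.12  -0.2 ] -11.492854248671405 0.3860117028512784
[ 0.12 -0.38  0.18 -0.4   0.07  0.38 -0.36  0.38]
[456.14 318.68  -0.19] -11.059229822133343 0.38383191201076683
[-0.18 -0.21  0.06 -0.52 -0.2   0.38  0.32  0.36]
[456.35 320.17  -0.2 ] -11.228112473699726 1.7717738942359968
[ 0.5  -0.02  0.62 -0.27  0.63  0.54  0.14  0.76 -0.36  0.05 -0.41 -0.2
 -0.6   0.61  0.1   0.69]
```

```bash
python3 - <<'E'
from h import *
tgt([455.5,319.3,120],78.8)
E
```

```text
shift [-5.47 58.11 16.29] rot [0.   0.   0.24] h 92.30375839393245 j [-0.79  0.23  1.51  0.    1.4  -2.4 ]
```

Emit:
step_arm:
  commands: "0 0 1.5 0 0 0 0;0 0 4 0 0 0 0;0 -0.5 7.5 0 0 0 0;0 -1 11 0 0 0 0;0 -1.5 15 0 0 0 0;0 -2 19 0 0 0 0;0 -2.5 23 0 0 0 0.02;0 -3 27 0 0 0 0.05;0 -3.5 31 1 0 0 0.08;0 -4 35 2 0 0 0.11;0 -4.3 39 4 0 0 0.14;0 -4.6 43 6 0 0 0.17;0 -4.9 47 8 0 0 0.2;0 -5.2 51 10 0 0 0.22;0 -5.4 54 12 0 0 0.24;0 -5.5 56.5 14 0 0 0.24;0 -5.5 58.1 15.5 0 0 0.24;0 -5.5 58.1 16.3 0 0 0.24;0 -5.5 58.1 16.3 0 0 0.24;0 -5.5 58.1 16.3 0 0 0.24"

```text
time_s: 15.9
eef_pos: [455.6, 318.7, 120.3]
ee_rot: [0.0, 0.1, 0.995, -0.0]
force: [-0.1, 0.3, -1.8]
grip_width: 0.133
grip_force: 49.0
```

```bash
python3 - <<'E'
from h import *
s=sense();print(s["eef_pos"],s["force"],s["wrist_torque"],s["grip_width"]*85,s["joints"])
tgt([455.5,319.3,48],78.8)
im=capture("scene");cv2.imwrite("pics/s5.png",cv2.resize(im[200:340,150:320,::-1],None,fx=4.2,fy=4.2,interpolation=cv2.INTER_CUBIC))
# predicted plate underside corners if plate centred on TCP
p=s["eef_pos"];q=[p[0],p[1],np.radians(-11.2)]
for c in ((46,95),(46,-95),(-46,-95),(-46,95)): print((proj("scene",W(q,(*c,p[2]-37.6+5)))-[150,200])*4.2)
E
```

```text
[455.64 318.69 120.33] [-0.13  0.27 -1.77] [-0.04 -0.02 -0.02] 11.281070301278747 [ 0.4   0.51  1.56 -0.    1.07 -0.97]
shift [0.03 0.06 7.23] rot [-0.  0. -0.] h 78.54369084451429 j [ 0.4   0.51  1.56 -0.    1.07 -0.97]
[177.66 320.53]
[362.35 188.05]
[459.8 236.7]
[278.82 382.55]
```

View pics/s5.png

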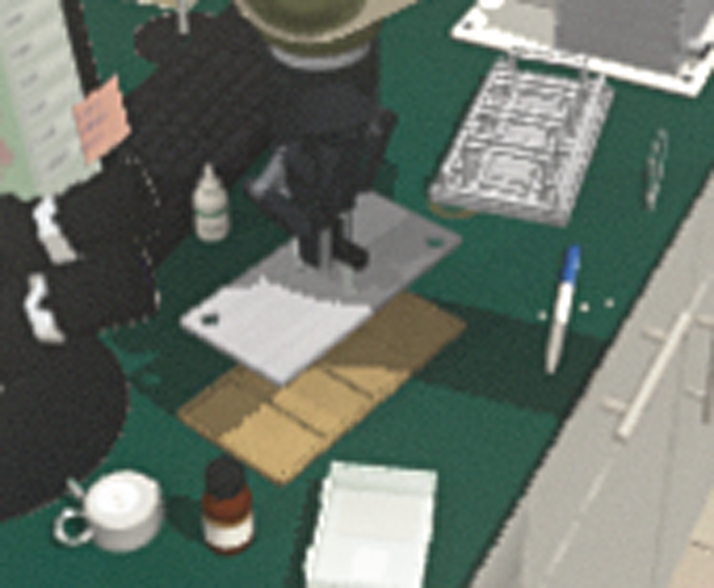

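The plate is level over the tray, with corners at (181,322), (283,383) and (462,238). That is about 2.5 mm short in x against the tray, so I'll correct by +2 mm and lower.

Emit:
step_arm:
  commands: "0 -0.2 0 2 0 0 0;0 -0.2 0 4 0 0 0;0 -0.2 0 5.5 0 0 0;0 -0.2 0 6.5 0 0 0;0 -0.2 0 7.0 0 0 0;0 -0.2 0 7.3 0 0 0;0 -0.2 0 7.5 0 0 0;0 -0.2 0 7.6 0 0 0;0 -0.2 0 7.6 0 0 0"

```text
time_s: 16.7
eef_pos: [458.1, 318.8, 44.9]
ee_rot: [0.001, 0.1, 0.995, 0.0]
force: [-1.7, -1.2, 2.5]
grip_width: 0.13
grip_force: 49.8
```

Emit:
step_arm:
  commands: "0.3 0 0 0 0 0 0;0.6 0 0 0 0 0 0;0.6 0 0 0 0 0 0;0.6 0 0 0 0 0 0;0.6 0 0 -2 0 0 0;0.6 0 0 -5 0 0 0;0.6 0 0 -9 0 0 0;0.6 0 0 -13 0 0 0;0.6 0 0 -17 0 0 0;0.6 0 0 -20 0 0 0;0.6 0 0 -20 0 0 0"

```text
time_s: 17.62
eef_pos: [459.5, 319.6, 250.6]
ee_rot: [0.005, 0.1, 0.995, 0.003]
force: [0.9, 1.1, 1.1]
grip_width: 0.6
grip_force: 0.0
```

```bash
python3 - <<'E'
from h import *
s=sense();print(s["eef_pos"],s["force"],s["grip_width"]*85)
a=save("top","t6.png");b=save("scene","s6.png")
A=cv2.resize(a[198:258,298:378,::-1],None,fx=4.9,fy=4.9,interpolation=cv2.INTER_CUBIC)
B=cv2.resize(a[205:255,235:305,::-1],None,fx=5.6,fy=5.6,interpolation=cv2.INTER_CUBIC)
C=cv2.resize(b[125:225,255:355,::-1],None,fx=3.9,fy=2.94)
D=cv2.resize(b[240:330,180:280,::-1],None,fx=3.9,fy=3.1)
h=lambda *i:np.hstack([cv2.resize(x,(392,285)) for x in i])
cv2.imwrite("pics/m6.png",np.vstack([h(A,B),h(C,D)]))
for l,z in {"rack_floor":14,"carrier0_tab":152,"carrier1_tab":152,"carrier2_tab":152}.items():
  for c in("scene","top"):
    print(l,c,[(np.round(x["xy"],1),round(x["score"],2),atz(c,x["xy"],z)[:2]) for x in spot_point(c,l)])
E
```

```text
[459.45 319.61 250.65] [0.94 1.09 1.06] 51.01292188636562
rack_floor scene [(array([278.2, 228.2]), 0.7, array([442.64, -33.86]))]
rack_floor top [(array([266.4, 225.7]), 0.72, array([451.17,   6.98]))]
carrier0_tab scene []
carrier0_tab top [(array([342.5, 180.8]), 0.32, array([ 606.33, -277.27]))]
carrier1_tab scene []
carrier1_tab top []
carrier2_tab scene [(array([304.8, 176.9]), 0.76, array([ 418.02, -225.4 ])), (array([238.6, 194.9]), 0.47, array([576.95,  29.19]))]
carrier2_tab top [(array([343.7, 194.9]), 0.73, array([ 553.09, -279.81])), (array([324.2, 232.4]), 0.41, array([ 414.59, -203.66])), (array([222.2, 255.6]), 0.39, array([332.07, 170.4 ]))]
```

View pics/m6.png

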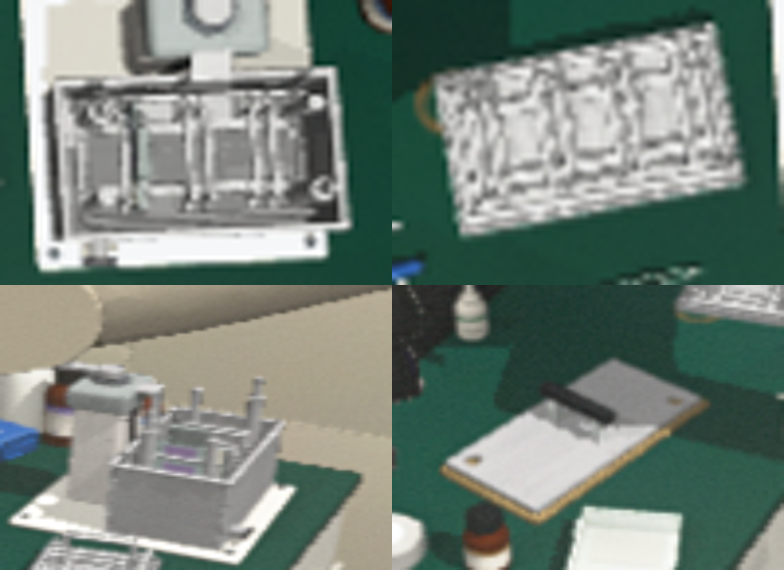

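The plate lies flat and centred on the tray (bottom right panel). I need a closer look at which carriers are present, plus the rack's pose.

```bash
python3 - <<'E'
from h import *
a=cv2.imread("pics/t6.png");b=cv2.imread("pics/s6.png")
q=[530.5,-260,np.radians(2.2)]
def panel(im,cam,x0,y0,w,h,S,ov=True):
    k=cv2.resize(im[y0:y0+h,x0:x0+w],None,fx=S,fy=S,interpolation=cv2.INTER_CUBIC)
    if ov:
        for y,col in((-50,(0,0,255)),(0,(0,200,0)),(50,(255,0,0))):
            for x in(-125,-85):
                u=(proj(cam,W(q,(x,y,164)))-[x0,y0]+.5)*S;cv2.circle(k,tuple(int(v) for v in u),2,col,-1)
        for x,y in((-138,-80),(-72,80)):
            u=(proj(cam,W(q,(x,y,197)))-[x0,y0]+.5)*S;cv2.circle(k,tuple(int(v) for v in u),3,(0,255,255),1)
    return k
S=6
t=[panel(a,"top",306,206,66,46,S,o) for o in(False,True)]
s=[panel(b,"scene",280,150,66,46,S,o) for o in(False,True)]
cv2.imwrite("pics/m7.png",np.vstack([np.hstack(t),np.hstack(s)]))
E
```

```text
(no output)
```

View pics/m7.png

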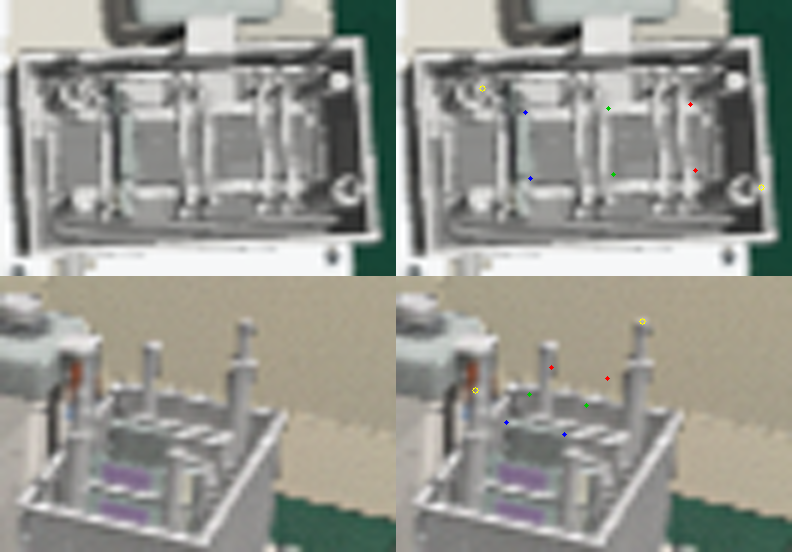

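In the scene panel only the slot at y=+50 (blue dots) holds a carrier: a grey tab at (140,445) with purple slides below. The other two slots show only hoops and the tank wall. Next, averaged and rectified views of the rack.

```bash
python3 - <<'E'
from h import *
def rect(cam,z,n=8,S=3,x=(330,560),y=(-140,140)):
    im=np.mean([capture(cam).astype(np.float32) for _ in range(n)],0);np.save("avg_%s.npy"%cam,im)
    xs=np.arange(x[1],x[0],-1/S);ys=np.arange(y[1],y[0],-1/S)
    # homography-free: coarse grid proj then interpolate
    gx=np.linspace(0,len(xs)-1,15);gy=np.linspace(0,len(ys)-1,15)
    M=np.array([[proj(cam,[xs[int(i)],ys[int(j)],z]) for j in gy] for i in gx],np.float32)
    m=cv2.resize(M,(len(ys),len(xs)),interpolation=cv2.INTER_LINEAR)
    # exact mapping of grid corners
    from scipy.interpolate import RectBivariateSpline as B
    I,J=np.arange(len(xs)),np.arange(len(ys));gi=gx.astype(int);gj=gy.astype(int)
    mx=B(gi,gj,M[:,:,0])(I,J).astype(np.float32);my=B(gi,gj,M[:,:,1])(I,J).astype(np.float32)
    return cv2.remap(im,mx,my,cv2.INTER_CUBIC)
t=rect("top",40);s=rect("scene",40)
k=np.vstack([t[120:570],s[120:570]]) if False else np.hstack([t,s])
g=np.clip(k,0,255).astype(np.uint8)[:,:,::-1].copy()
print(g.shape)
out=cv2.resize(g,(800,int(800*g.shape[0]/g.shape[1])));print(out.shape)
o2=np.vstack([cv2.resize(g[60:600,60:780],(800,600))[:300],cv2.resize(g[60:600,900:1620],(800,600))[:300]]) if False else out
# larger: rack areas only
T=t[60:600,:];Sx=s[60:600,:]
A=np.clip(np.vstack([T,Sx]),0,255).astype(np.uint8)[:,:,::-1]
print(A.shape);cv2.imwrite("pics/m8.png",cv2.resize(A,(466,600)))
A2=np.hstack([cv2.resize(np.clip(v[90:600,150:690],0,255).astype(np.uint8)[:,:,::-1],(400,378)) for v in(t,s)])
cv2.imwrite("pics/m8.png",A2)
E
```

```text
(690, 1680, 3)
(328, 800, 3)
(1080, 840, 3)
```

View pics/m8.png

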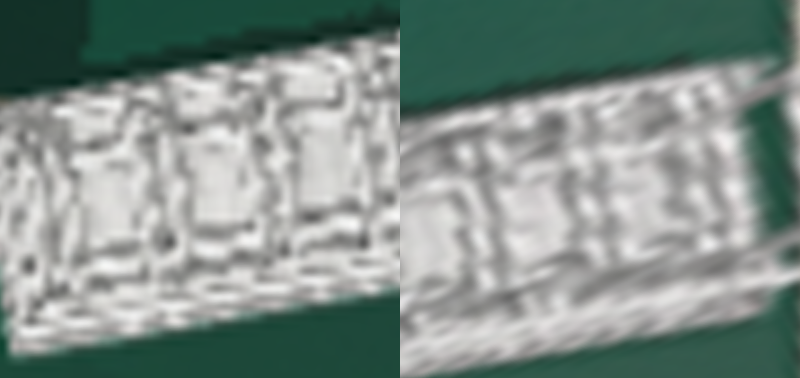

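The rectified top view shows the three solid floor blocks between slots at (110,195), (220,180) and (328,165), and the scene view agrees if they sit at floor level. So the rack centre is near (449,-9), about 10° yaw, and not where the network put it. I'll confirm with an outline fit.

```bash
cat >> h.py <<'E'
def rackfit(im=None,z=3,n=4):
    if im is None: im=np.mean([capture("top").astype(np.float32) for _ in range(n)],0)
    x0,y0=225,190;S=6
    c=cv2.resize(im[y0:270,x0:312],None,fx=S,fy=S,interpolation=cv2.INTER_CUBIC)
    m=((c[:,:,0]>95)).astype(np.uint8)           # white vs green: red channel
    m=cv2.morphologyEx(m,cv2.MORPH_CLOSE,np.ones((25,25)));m=cv2.morphologyEx(m,cv2.MORPH_OPEN,np.ones((41,41)))
    n,l,st,ce=cv2.connectedComponentsWithStats(m)
    best=max(range(1,n),key=lambda i:st[i,4])
    ct=max(cv2.findContours((l==best).astype(np.uint8),cv2.RETR_EXTERNAL,cv2.CHAIN_APPROX_NONE)[0],key=len)[:,0].astype(float)
    w=np.array([atz("top",(p+.5)/S-.5+[x0,y0],z)[:2] for p in ct[::3]],np.float32)
    return cv2.minAreaRect(w),st[best]
E
python3 - <<'E'
from h import *
from scipy.optimize import least_squares
im=np.load("avg_top.npy");print(rackfit(im))
for z in(0,8):
    w=np.array([atz("top",u,z)[:2] for u in((242.2,217.1),(292.2,208.4),(297.5,236.6),(247,245.7))])
    print(w.tolist(),w.mean(0),np.linalg.norm(w-np.roll(w,1,0),axis=1),[np.degrees(np.arctan2(*(d:=w[i]-w[j])[::-1])) for i,j in((0,1),(3,2))])
# bright floor-block score at z=14 for both cameras
g={c:cv2.GaussianBlur(np.load("avg_%s.npy"%c)[:,:,1],(0,0),.6) for c in("top","scene")}
E
```

```text
(((444.7567443847656, -1.6822891235351562), (118.34247589111328, 218.6036834716797), 9.964652061462402), array([   98,   120,   332,   213, 53522], dtype=int32))
[[488.00048024563625, 105.35388839127678], [522.3067095490435, -99.04206639978], [407.39750300148705, -118.36876554493844], [371.88475016169036, 85.93265636882724]] [447.4   -6.53] [117.73 207.25 116.52 207.36] [np.float64(99.5278322321594), np.float64(99.86092628328731)]
[[487.20520997655814, 104.9256022155946], [521.3435951318454, -98.47033987783612], [406.99658496307325, -117.70248262843128], [371.6575792201981, 85.59938909234901]] [446.8   -6.41] [117.15 206.24 115.95 206.35] [np.float64(99.52783223215941), np.float64(99.86092628328731)]
```

```bash
python3 - <<'E'
from h import *
print(sense()["eef_pos"]);tgt([424,-214.5,250],92.2)
E
```

```text
[457.73 318.76 243.92]
shift [ -7.28 -52.93  -0.61] rot [-0.    0.   -0.24] h 78.55347958452958 j [ 0.4   0.39  1.4  -0.    1.35 -0.97]
```

Emit:
step_arm:
  commands: "0.6 -0.5 -4 -1 0 0 0;0.5 -1 -8 -1 0 0 0;0.4 -1.5 -12 -1 0 0 -0.02;0.35 -2 -16 -1 0 0 -0.05;0.35 -2.5 -20 -1 0 0 -0.08;0.35 -3 -24 -1 0 0 -0.11;0.35 -3.5 -28 -1 0 0 -0.14;0.35 -4 -32 -1 0 0 -0.17;0.35 -4.6 -36 -1 0 0 -0.2;0.35 -5.2 -40 -1 0 0 -0.24;0.35 -5.8 -44 -1 0 0 -0.24;0.35 -6.5 -48 -1 0 0 -0.24;0.35 -7.3 -52.9 -0.6 0 0 -0.24;0.35 -7.3 -52.9 -0.6 0 0 -0.24;0.35 -7.3 -52.9 -0.6 0 0 -0.24;0.35 -7.3 -52.9 -0.6 0 0 -0.24;0.35 -7.3 -52.9 -0.6 0 0 -0.24"

```text
time_s: 20.33
eef_pos: [424.5, -213.0, 250.1]
ee_rot: [0.0, -0.021, 1.0, 0.0]
force: [0.1, 0.9, 0.1]
grip_width: 0.35
grip_force: 0.0
```

```bash
python3 - <<'E'
from h import *
print(sense()["eef_pos"],sense()["force"],sense()["grip_width"]);tgt([424,-214.5,155],92.2)
E
```

```text
[ 424.46 -213.02  250.07] [0.11 0.86 0.14] 0.34970428542864096
shift [ 0.05 -0.15  9.51] rot [0. 0. 0.] h 92.37187701680912 j [-0.71  0.2   1.64  0.    1.3  -2.32]
```

Emit:
step_arm:
  commands: "0.35 0 -0.1 4 0 0 0;0.35 0 -0.1 7 0 0 0;0.35 0 -0.1 8.5 0 0 0;0.35 0 -0.1 9.4 0 0 0;0.35 0 -0.1 9.4 0 0 0;0.2 0 -0.1 9.4 0 0 0;0.1 0 -0.1 9.4 0 0 0;0 0 -0.1 9.4 0 0 0;0 0 -0.1 9.4 0 0 0;0 0 -0.1 9.4 0 0 0;0 0 -0.1 9.4 0 0 0"
  newtons: 30

```text
time_s: 21.25
eef_pos: [425.0, -215.4, 157.2]
ee_rot: [0.001, -0.02, 1.0, -0.001]
force: [0.6, 1.1, 6.2]
grip_width: 0.11
grip_force: 30.6
```

Emit:
step_arm:
  commands: "0 0 0 -0.4 0 0 0;0 0 0 -1 0 0 0;0 0 0 -1.8 0 0 0;0 0 0 -2.8 0 0 0;0 0 0 -4 0 0 0;0 0 0 -5.5 0 0 0;0 0 0 -7 0 0 0;0 0 0 -8 0 0 0;0 0 0 -8 0 0 0"

```text
time_s: 22.0
eef_pos: [424.9, -215.7, 238.4]
ee_rot: [0.002, -0.02, 1.0, -0.001]
force: [0.2, 0.3, -0.5]
grip_width: 0.11
grip_force: 29.5
```

```bash
python3 - <<'E'
from h import *
s=sense();print(s["eef_pos"],s["force"],s["grip_width"]*85)
im=np.mean([capture("top").astype(np.float32) for _ in range(3)],0)
np.save("avg_top2.npy",im);print(rackfit(im))
r=np.load("avg_top.npy")
f=lambda a:a[202:255,238:302].mean(2).astype(np.float32)
print(cv2.phaseCorrelate(f(r),f(im),cv2.createHanningWindow(f(r).shape[::-1],cv2.CV_32F)))
for sl in(-25,25):
    print(sl,W([447,-8,np.radians(9.8)],(0,sl,0)))
for sl in(25,): 
    w=W([447,-8,np.radians(9.8)],(0,sl,0));tgt([w[0],w[1],190],99.8)
E
```

```text
[ 424.95 -215.74  238.36] [ 0.2   0.34 -0.49] 9.379795897228458
(((445.6138610839844, -5.803108215332031), (118.51811218261719, 210.51112365722656), 10.135943412780762), array([  112,   120,   318,   213, 52714], dtype=int32))
((-0.045566815935664806, 0.11484183556996186), 0.8361375511244491)
-25 [np.float64(451.2552374791508), np.float64(-32.63519746208725), 0]
25 [np.float64(442.7447625208492), np.float64(16.635197462087252), 0]
shift [-2.8  23.07  4.55] rot [ 0.   -0.   -0.13] h 92.30338592506524 j [-0.72  0.22  1.66 -0.    1.27 -2.33]
```

Emit:
step_arm:
  commands: "0 0 0 -2 0 0 0;0 0 0 -4.5 0 0 0;0 0 0 -6 0 0 0;0 0 0 -6 0 0 0;0 0 2 -6 0 0 0;0 -0.3 5 -6 0 0 0;0 -0.6 8 -6 0 0 -0.02;0 -1 11 -6 0 0 -0.04;0 -1.5 14 -5 0 0 -0.07;0 -2 17 -3 0 0 -0.1;0 -2.5 20 0 0 0 -0.13;0 -3 22 3 0 0 -0.13;0 -3 23.1 6 0 0 -0.13;0 -3 23.1 8 0 0 -0.13;0 -3 23.1 9 0 0 -0.13;0 -3 23.1 9 0 0 -0.13;0 -3 23.1 9 0 0 -0.13;0 -3 23.1 9 0 0 -0.13"

```text
time_s: 23.65
eef_pos: [445.1, 16.6, 146.1]
ee_rot: [0.0, -0.085, 0.996, -0.0]
force: [0.3, 0.8, -0.8]
grip_width: 0.107
grip_force: 29.5
```

```bash
python3 - <<'E'
from h import *
s=sense();print(s["eef_pos"],s["force"],s["grip_width"]*85,s["ee_rot"])
im=np.mean([capture("scene").astype(np.float32) for _ in range(4)],0)
print([(np.round(x["xy"],1),x["score"]) for x in spot_point("scene","carrier2_tab")],[(x["rect"],x["score"]) for x in trace("scene","carrier2_tab")])
tm=np.mean([capture("top").astype(np.float32) for _ in range(2)],0)
r=np.load("avg_top.npy");f=lambda a:a[225:255,240:302].mean(2).astype(np.float32)
p=s["eef_pos"];q=[p[0],p[1],np.radians(9.8)];zb=p[2]-157.2+82
x0,y0,S=245,180,7.5
k=np.clip(cv2.resize(im[y0:y0+75,x0:x0+75],None,fx=S,fy=S,interpolation=cv2.INTER_CUBIC),0,255).astype(np.uint8)[:,:,::-1].copy()
for P in((42,0,zb),(-42,0,zb),(42,0,zb+58),(-42,0,zb+58),(0,0,zb+70)):
    u=proj("scene",W(q,P));print(P,u,(u-[x0,y0]+.5)*S)
R=[446.5,-7.8,np.radians(9.9)]
for P in((58,103,3),(-58,103,3),(58,-103,3),(46,25,52),(-46,25,52),(0,25,52)):
    u=proj("scene",W(R,P));print("rack",P,(u-[x0,y0]+.5)*S)
cv2.imwrite("pics/m9.png",k)
E
```

```text
[445.14  16.63 146.15] [ 0.31  0.84 -0.84] 9.068541383991466 [ 0.   -0.08  1.   -0.  ]
[(array([275.9, 205.7]), 0.87)] [([274.9, 215.5, 21.3, 24.4], 0.86)]
(42, 0, np.float64(70.9478657641802)) [261.42 219.76] [126.91 301.96]
(-42, 0, np.float64(70.9478657641802)) [284.2  223.82] [297.78 332.37]
(42, 0, np.float64(128.9478657641802)) [261.86 205.89] [130.22 197.9 ]
(-42, 0, np.float64(128.9478657641802)) [285.16 209.81] [304.97 227.32]
(0, 0, np.float64(140.9478657641802)) [273.57 204.87] [218.   190.28]
rack (58, 103, 3) [ 50.33 505.54]
rack (-58, 103, 3) [291.7  553.09]
rack (58, -103, 3) [164.88 282.31]
rack (46, 25, 52) [123.16 335.41]
rack (-46, 25, 52) [309.3  368.93]
rack (0, 25, 52) [215.45 352.04]
```

View pics/m9.png

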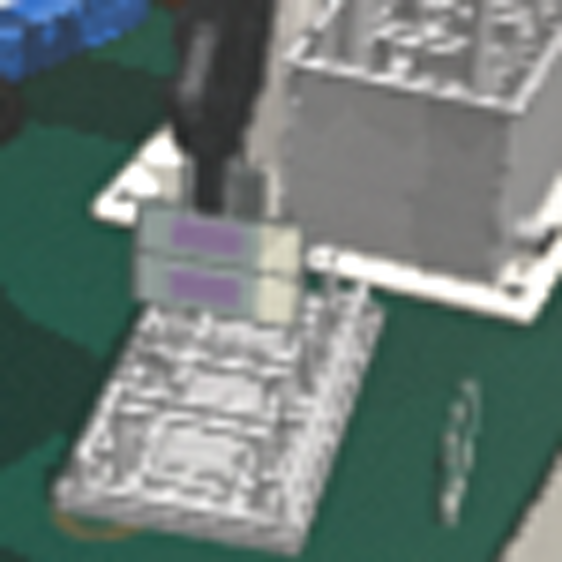

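The carrier hangs upright over the slot, edges at columns 135–302. The rack corners at (55,500) and (298,550) put the rack about 3 mm further in −y than assumed. Correcting, then descending carefully.

Emit:
step_arm:
  commands: "0 0.2 -0.2 0 0 0 0;0 0.2 -0.2 0.5 0 0 0;0 0.2 -0.2 1 0 0 0;0 0.2 -0.2 1.5 0 0 0;0 0.2 -0.2 2 0 0 0;0 0.2 -0.2 2.3 0 0 0;0 0.2 -0.2 2.3 0 0 0"

```text
time_s: 24.63
eef_pos: [443.0, 14.6, 122.1]
ee_rot: [-0.001, -0.085, 0.996, 0.0]
force: [0.4, 0.6, -1.0]
grip_width: 0.107
grip_force: 29.5
```

```bash
python3 - <<'E'
from h import *
s=sense();print(s["eef_pos"],s["force"],s["wrist_torque"],s["grip_width"]*85,s["ee_rot"])
E
```

```text
[443.01  14.61 122.06] [ 0.42  0.62 -0.99] [0.14 0.06 0.01] 9.06198238734854 [-0.   -0.08  1.    0.  ]
```

Emit:
step_arm:
  commands: "0 0 0 0.3 0 0 0;0 0 0 0.6 0 0 0;0 0 0 0.9 0 0 0;0 0 0 1.2 0 0 0;0 0 0 1.2 0 0 0"

```text
time_s: 25.05
eef_pos: [443.2, 14.6, 110.3]
ee_rot: [-0.0, -0.085, 0.996, 0.0]
force: [-0.8, 1.4, -1.1]
grip_width: 0.109
grip_force: 29.4
```

```bash
python3 - <<'E'
from h import *
s=sense();print(s["eef_pos"],s["force"],s["wrist_torque"],s["grip_width"]*85,s["ee_rot"])
E
```

```text
[443.19  14.61 110.33] [-0.83  1.36 -1.11] [0.41 0.02 0.05] 9.276931322250672 [-0.   -0.09  1.    0.  ]
```

Emit:
step_arm:
  commands: "0 0 0.05 0.4 0 0 0;0 0 0.05 0.8 0 0 0;0 0 0.05 1.2 0 0 0;0 0 0.05 1.6 0 0 0;0 0 0.05 1.8 0 0 0;0 0 0.05 2.0 0 0 0;0 0 0.05 2.1 0 0 0;0 0 0.05 2.1 0 0 0"

```text
time_s: 25.72
eef_pos: [443.3, 15.0, 89.8]
ee_rot: [-0.0, -0.085, 0.996, 0.0]
force: [0.0, -0.7, -2.3]
grip_width: 0.109
grip_force: 29.6
```

```bash
python3 - <<'E'
from h import *
s=sense();print(s["eef_pos"],s["force"],s["wrist_torque"],s["grip_width"]*85,s["ee_rot"])
E
```

```text
[443.29  14.98  89.75] [ 0.04 -0.71 -2.34] [-0.01  0.04  0.01] 9.24849204813532 [-0.   -0.09  1.    0.  ]
```

Emit:
step_arm:
  commands: "0 0 0 0.1 0 0 0;0 0 0 0.2 0 0 0;0 0 0 0.3 0 0 0;0 0 0 0.3 0 0 0"

```text
time_s: 26.05
eef_pos: [443.9, 14.8, 88.7]
ee_rot: [0.001, -0.085, 0.996, -0.0]
force: [-8.6, 0.6, 23.4]
grip_width: 0.111
grip_force: 33.0
```

Emit:
step_arm:
  commands: "0 0 0.3 -0.2 0 0 0;0 0 0.3 -0.2 0 0 0;0 0 0.3 -0.2 0 0 0"

```text
time_s: 26.3
eef_pos: [442.9, 18.0, 89.0]
ee_rot: [0.0, -0.085, 0.996, -0.0]
force: [-0.1, 0.0, 4.1]
grip_width: 0.112
grip_force: 30.2
```

Emit:
step_arm:
  commands: "0 0 -0.6 0 0 0 0;0 0 -0.6 0 0 0 0;0 0 -0.6 0 0 0 0"

```text
time_s: 26.55
eef_pos: [443.9, 11.9, 89.0]
ee_rot: [0.0, -0.085, 0.996, 0.0]
force: [-0.1, 2.5, 4.9]
grip_width: 0.112
grip_force: 30.5
```

Emit:
step_arm:
  commands: "0 0 0.2 0 0 0 0;0 0 0.4 0 0 0 0;0 0 0.4 0 0 0 0"

```text
time_s: 26.8
eef_pos: [443.4, 16.0, 89.0]
ee_rot: [0.0, -0.085, 0.996, -0.0]
force: [0.3, -1.4, 2.6]
grip_width: 0.112
grip_force: 30.1
```

Emit:
step_arm:
  commands: "0 0 0.2 0 0 0 0;0 0 0.2 0 0 0 0"

```text
time_s: 26.97
eef_pos: [443.1, 17.6, 89.0]
ee_rot: [0.0, -0.085, 0.996, -0.001]
force: [1.1, -3.5, 1.1]
grip_width: 0.114
grip_force: 30.1
```

Emit:
step_arm:
  commands: "0 0 0.2 0 0 0 0;0 0 0.2 0 0 0 0"

```text
time_s: 27.13
eef_pos: [442.8, 19.5, 89.0]
ee_rot: [0.0, -0.085, 0.996, -0.001]
force: [1.2, -5.1, 2.1]
grip_width: 0.113
grip_force: 30.1
```

```bash
python3 - <<'E'
from h import *
s=sense();print(s["eef_pos"],s["force"],s["wrist_torque"])
for c,z in (("top","avg_top.npy"),("scene","avg_scene.npy")):
    r=np.load(z);im=np.mean([capture(c).astype(np.float32) for _ in range(4)],0);np.save("c_"+c+".npy",im)
    a,b=(r,im)
    # blocks of the picture: local shift where unoccluded
    if c=="top": Rs=[(205,250,284,306),(228,252,245,300),(205,252,238,258)]
    else: Rs=[(232,258,250,287),(215,258,280,300),(240,258,248,290)]
    for (r0,r1,c0,c1) in Rs:
        A,B=[cv2.GaussianBlur(v[r0:r1,c0:c1].mean(2),(0,0),.5).astype(np.float32) for v in(a,b)]
        print(c,(r0,r1,c0,c1),cv2.phaseCorrelate(A,B,cv2.createHanningWindow(A.shape[::-1],cv2.CV_32F)),np.abs(A-B).mean())
print(rackfit(np.load("c_top.npy")))
E
```

```text
[442.84  19.49  88.98] [ 1.18 -5.07  2.06] [-0.93 -0.25 -0.01]
top (205, 250, 284, 306) ((0.35489857426812854, 0.6772043945575703), 1.1229744421111212) 5.3402696
top (228, 252, 245, 300) ((11.58028697610873, 0.7109289669457617), 0.15712974700662824) 39.550194
top (205, 252, 238, 258) ((-3.1739835989133827, 22.62389639595867), 0.08102929616967837) 62.95974
scene (232, 258, 250, 287) ((-0.5563042788624024, 0.016226529786012023), 0.8970067116949293) 8.423087
scene (215, 258, 280, 300) ((-0.1745611530984732, 0.9946893115887363), 0.9877147552702162) 5.8623347
scene (240, 258, 248, 290) ((0.2978397953309404, -0.04343939806965125), 0.9425222555796305) 6.024425
(((405.22955322265625, 1.8987884521484375), (347.0528259277344, 255.91876220703125), 89.78150177001953), array([     0,     98,    522,    382, 109973], dtype=int32))
```

Force rises on both sides within about 4 mm of travel, so the carrier is captured between the hoops and fully down. I'll recentre and release.

Emit:
step_arm:
  commands: "0 0 -0.3 0 0 0 0;0 0 -0.5 0 0 0 0;0 0 -0.5 0 0 0 0;0.15 0 -0.5 0 0 0 0;0.25 0 -0.5 0 0 0 0;0.35 0 -0.5 0 0 0 0;0.35 0 -0.5 0 0 0 0;0.35 0 -0.5 -2 0 0 0;0.35 0 -0.5 -5 0 0 0;0.35 0 -0.5 -9 0 0 0;0.35 0 -0.5 -13 0 0 0;0.35 0 -0.5 -17 0 0 0;0.35 0 -0.5 -21 0 0 0;0.35 0 -0.5 -21 0 0 0"

```text
time_s: 28.7
eef_pos: [445.1, 14.6, 305.9]
ee_rot: [0.006, -0.085, 0.996, -0.002]
force: [-0.8, -0.1, 1.0]
grip_width: 0.353
grip_force: 0.0
```

```bash
python3 - <<'E'
from h import *
s=sense();print(s["eef_pos"],s["force"],s["grip_width"])
for c in ("scene","top"):
    capture(c)
    for l in("carrier0_tab","carrier1_tab","carrier2_tab"):
        print(c,l,[(np.round(x["xy"],1),round(x["score"],2),atz(c,x["xy"],84)[:2],atz(c,x["xy"],152)[:2]) for x in spot_point(c,l)])
print("expect seated",proj("scene",[442,15,84]),proj("top",[442,15,84]))
# upright check: mask of carrier in scene vs. expected rows
m=trace("scene","carrier2_tab")
print([(x["rect"],round(x["score"],2)) for x in m])
q=[443,15,np.radians(9.8)]
print([proj("scene",W(q,P)) for P in((42,0,14),(-42,0,14),(42,0,72),(-42,0,72),(20,0,96),(-20,0,96))])
tgt([585.4,-262,340],92.5)
E
```

```text
[445.11  14.64 305.88] [-0.77 -0.09  0.98] 0.35298437100297597
scene carrier0_tab []
scene carrier1_tab []
scene carrier2_tab [(array([272.4, 218. ]), 0.67, array([448.52,  13.27]), array([407.1 , 112.28]))]
top carrier0_tab []
top carrier1_tab []
top carrier2_tab []
expect seated [273.87 218.7 ] [264.45 226.68]
[([274.4, 224.7, 18.0, 20.4], 0.5)]
[array([261.72, 232.74]), array([284.02, 236.91]), array([262.16, 219.45]), array([284.96, 223.5 ]), array([268.3 , 214.82]), array([279.26, 216.72])]
shift [ -9.32 -29.71  -4.22] rot [ 0.   -0.    0.13] h 99.75114603654433 j [-0.23  0.1   1.63 -0.    1.41 -1.97]
```

```bash
python3 - <<'E'
from h import *
q=[529,-258,np.radians(2.2)]
now=np.mean([capture("top").astype(np.float32) for _ in range(4)],0);old=np.load("avg_top.npy")
def prof(im,y0,z):
    g=cv2.GaussianBlur(im.mean(2),(0,0),.4);o=[]
    for dy in range(-16,17,2):
        P=np.array([proj("top",W(q,(x,y0+dy,z))) for x in range(-120,-89,3)],np.float32)
        o.append(cv2.remap(g,P[:,:1],P[:,1:],cv2.INTER_LINEAR).mean())
    return np.array(o)
for n,im in(("old",old),("now",now)):
    for y in(-50,0,50): print(n,y,np.round(prof(im,y,110)).astype(int))
sc=np.mean([capture("scene").astype(np.float32) for _ in range(4)],0);so=np.load("avg_scene.npy")
q=[528,-258,np.radians(2.2)]
for n,im in(("old",so),("now",sc)):
    for y in(-50,0,50):
        P=np.array([[proj("scene",W(q,(x,y,z))) for x in(-117,-111,-105,-99,-93)] for z in(145,153,161)],np.float32)
        print(n,y,np.round(cv2.remap(im.mean(2),P[:,:,0].copy(),P[:,:,1].copy(),cv2.INTER_LINEAR)).astype(int).tolist())
E
```

```text
old -50 [138 143 157 169 175 165 144 138 149 164 175 177 157 138 135 137 137]
old 0 [135 143 161 176 189 169 137 134 141 153 167 179 174 148 136 136 136]
old 50 [138 143 151 163 164 152 128  86  86 125 160 187 171 139 135 138 138]
now -50 [136 141 154 167 173 163 142 136 147 161 173 175 155 136 134 135 135]
now 0 [136 143 160 174 187 168 137 134 141 152 165 177 172 147 135 134 134]
now 50 [137 147 160 170 176 154 133 132 142 158 174 190 170 137 133 136 137]
old -50 [[151, 161, 141, 127, 147], [175, 165, 162, 155, 171], [152, 151, 152, 151, 151]]
old 0 [[154, 127, 166, 154, 138], [151, 149, 137, 158, 167], [125, 118, 117, 139, 143]]
old 50 [[107, 104, 105, 106, 105], [103, 106, 105, 105, 103], [116, 110, 112, 121, 114]]
now -50 [[154, 164, 143, 128, 150], [177, 169, 165, 159, 175], [155, 155, 156, 154, 154]]
now 0 [[159, 146, 192, 185, 144], [154, 151, 140, 161, 170], [128, 121, 119, 142, 146]]
now 50 [[146, 203, 185, 156, 160], [163, 148, 156, 170, 175], [119, 135, 119, 117, 152]]
```

All three lift slots are now empty and the single carrier is seated. Going back to the sleeve.

Emit:
step_arm:
  commands: "0.5 0 0 -3 0 0 0;0.8 -1 -3 -4 0 0 0;1 -2.2 -7 -4 0 0 0.02;1 -3.4 -11 -4 0 0 0.04;1 -4.6 -15 -4 0 0 0.06;1 -6 -19 -4 0 0 0.08;1 -7.4 -23 -4 0 0 0.1;1 -8.6 -27 -4 0 0 0.13;1 -9.3 -29.7 -4 0 0 0.13;1 -9.3 -29.7 -4 0 0 0.13;1 -9.3 -29.7 -4 0 0 0.13;1 -9.3 -29.7 -4 0 0 0.13"

```text
time_s: 30.55
eef_pos: [585.2, -261.4, 338.9]
ee_rot: [-0.0, -0.02, 1.0, 0.0]
force: [0.3, -0.1, -0.2]
grip_width: 1.002
grip_force: 0.0
```

```bash
python3 - <<'E'
from h import *
s=sense();print(s["eef_pos"],s["force"],s["grip_width"])
tgt([585,-262,249],92.5)
capture("scene");print([(np.round(x["xy"],1),round(x["score"],2)) for x in spot_point("scene","grip_sleeve")],proj("scene",[585,-262,247]))
E
```

```text
[ 585.2  -261.43  338.91] [ 0.34 -0.14 -0.16] 1.002012299500759
shift [ 0.02 -0.06  8.99] rot [ 0. -0. -0.] h 92.32206852221118 j [-0.6   0.55  0.91  0.    1.68 -2.21]
[(array([272.2, 144.2]), 0.66), (array([268.3, 179.9]), 0.34)] [271.18 143.99]
```

Emit:
step_arm:
  commands: "1 0 -0.1 3 0 0 0;1 0 -0.1 6 0 0 0;1 0 -0.1 8 0 0 0;1 0 -0.1 8.9 0 0 0;1 0 -0.1 8.9 0 0 0;0.7 0 -0.1 8.9 0 0 0;0.5 0 -0.1 8.9 0 0 0;0.3 0 -0.1 8.9 0 0 0;0.1 0 -0.1 8.9 0 0 0;0.1 0 -0.1 8.9 0 0 0;0.1 0 -0.1 8.9 0 0 0;0.1 0 -0.1 8.9 0 0 0"
  newtons: 45

```text
time_s: 31.65
eef_pos: [585.4, -261.9, 251.0]
ee_rot: [0.0, -0.02, 1.0, 0.001]
force: [-2.1, 6.3, 5.3]
grip_width: 0.316
grip_force: 44.2
```

```bash
python3 - <<'E'
from h import *
s=sense();print(s["eef_pos"],s["force"],s["grip_width"]*85)
c0=np.array([585.2,-262.4]);h=92.32
circ(c0,[530.5,-260.8],723,387,20,h=h) if False else None
circ(c0,[530.5,-260.8],720,360,20,r=55,h=h)
E
```

```text
[ 585.44 -261.95  251.  ] [-2.13  6.32  5.32] 26.833669952492578
702: 0.22 2.07
684: 1.00 3.60
666: 2.22 4.82
648: 3.75 5.61
630: 5.45 5.88
612: 7.15 5.62
594: 8.68 4.84
576: 9.90 3.62
558: 10.69 2.09
540: 10.96 0.39
522: 10.69 -1.31
504: 9.92 -2.84
486: 8.70 -4.06
468: 7.17 -4.85
450: 5.47 -5.12
432: 3.77 -4.85
414: 2.24 -4.08
396: 1.02 -2.86
378: 0.23 -1.33
360: -0.04 0.37
```

Emit:
step_arm:
  commands: "0.1 0.2 2.05 -0.1 0 0 0;0.1 1 3.6 -0.1 0 0 0;0.1 2.2 4.8 -0.1 0 0 0;0.1 3.75 5.6 -0.1 0 0 0;0.1 5.45 5.9 -0.1 0 0 0;0.1 7.15 5.6 -0.1 0 0 0;0.1 8.7 4.85 -0.1 0 0 0;0.1 9.9 3.6 -0.1 0 0 0;0.1 10.7 2.1 -0.1 0 0 0;0.1 10.95 0.4 -0.1 0 0 0"

```text
time_s: 32.48
eef_pos: [475.2, -262.3, 251.1]
ee_rot: [0.0, -0.02, 1.0, 0.001]
force: [11.3, 7.8, -3.4]
grip_width: 0.316
grip_force: 46.6
```

```bash
python3 - <<'E'
from h import *
s=sense();print(s["eef_pos"],s["force"],s["grip_width"]*85)
t=np.radians(92.32);X=np.array([-np.sin(t),np.cos(t)]);Y=np.array([np.cos(t),np.sin(t)])
c0=np.array([585.2,-262.4])+109.5*X+4*Y;print(c0)
circ(c0,[530.5,-260.8],540,180,20,r=55,h=92.32)
E
```

```text
[ 475.21 -262.35  251.08] [11.31  7.76 -3.42] 26.848137772389094
[ 475.63 -262.84]
522: -0.26 -1.71
504: -1.03 -3.24
486: -2.25 -4.46
468: -3.78 -5.25
450: -5.48 -5.52
432: -7.18 -5.25
414: -8.71 -4.48
396: -9.93 -3.26
378: -10.72 -1.73
360: -10.99 -0.03
342: -10.73 1.67
324: -9.95 3.20
306: -8.73 4.42
288: -7.20 5.21
270: -5.50 5.48
252: -3.80 5.22
234: -2.27 4.44
216: -1.05 3.22
198: -0.26 1.69
180: 0.01 -0.01
```

Emit:
step_arm:
  commands: "0.1 -0.3 -1.7 0 0 0 0;0.1 -1.1 -3.25 0 0 0 0;0.1 -2.35 -4.45 0 0 0 0;0.1 -3.85 -5.25 0 0 0 0;0.1 -5.55 -5.5 0 0 0 0;0.1 -7.25 -5.25 0 0 0 0;0.1 -8.8 -4.5 0 0 0 0;0.1 -10 -3.25 0 0 0 0;0.1 -10.8 -1.75 0 0 0 0;0.1 -11.05 -0.05 0 0 0 0;0.1 -10.8 1.65 0 0 0 0;0.1 -10 3.2 0 0 0 0;0.1 -8.8 4.4 0 0 0 0;0.1 -7.25 5.2 0 0 0 0;0.1 -5.55 5.5 0 0 0 0;0.1 -3.85 5.2 0 0 0 0;0.1 -2.35 4.45 0 0 0 0;0.1 -1.1 3.2 0 0 0 0;0.1 -0.35 1.7 0 0 0 0;0.1 -0.1 0 0 0 0 0"

```text
time_s: 34.15
eef_pos: [475.3, -262.1, 251.1]
ee_rot: [-0.001, -0.021, 1.0, 0.002]
force: [4.3, 7.5, -1.9]
grip_width: 0.316
grip_force: 47.1
```

```bash
python3 - <<'E'
from h import *
s=sense();print(s["eef_pos"],s["force"],s["grip_width"]*85)
t=np.radians(92.32);X=np.array([-np.sin(t),np.cos(t)]);Y=np.array([np.cos(t),np.sin(t)])
c0=np.array([475.63,-262.84])-1*X;print(c0)
circ(c0,[531.3,-260.8],180,0,10,r=55,h=92.32)
circ(c0,[531.3,-260.8],0,-5,1,r=55,h=92.32)
E
```

```text
[ 475.33 -262.07  251.11] [ 4.29  7.52 -1.93] 26.89635689095279
[ 476.63 -262.8 ]
162: -0.24 -1.71
144: -1.01 -3.25
126: -2.23 -4.46
108: -3.76 -5.25
90: -5.46 -5.52
72: -7.16 -5.26
54: -8.69 -4.48
36: -9.91 -3.26
18: -10.70 -1.73
0: -10.97 -0.03
-5: -10.95 0.45
```

Emit:
step_arm:
  commands: "0.1 -0.25 -1.7 0 0 0 0;0.1 -1 -3.25 0 0 0 0;0.1 -2.25 -4.45 0 0 0 0;0.1 -3.75 -5.25 0 0 0 0;0.1 -5.45 -5.5 0 0 0 0;0.1 -7.15 -5.25 0 0 0 0;0.1 -8.7 -4.5 0 0 0 0;0.1 -9.9 -3.25 0 0 0 0;0.1 -10.7 -1.75 0 0 0 0;0.1 -10.95 0 0 0 0 0;0.1 -10.95 0.4 0 0 0 0;0.1 -10.95 0.6 0 0 0 0;0.1 -10.95 0.6 0 0 0 0;0.1 -10.95 0.6 0 0 0 0"

```text
time_s: 35.32
eef_pos: [585.4, -257.9, 251.3]
ee_rot: [0.001, -0.018, 1.0, -0.005]
force: [-0.3, -22.5, -3.8]
grip_width: 0.316
grip_force: 47.4
```

Emit:
step_arm:
  commands: "0.1 0 -0.15 0 0 0 0;0.1 0 -0.3 0 0 0 0;0.1 0 -0.3 0 0 0 0"

```text
time_s: 35.57
eef_pos: [585.5, -258.2, 251.2]
ee_rot: [-0.0, -0.019, 1.0, -0.002]
force: [-2.1, -9.8, -1.4]
grip_width: 0.316
grip_force: 47.7
```

Emit:
step_arm:
  commands: "0.4 0 0 0 0 0 0;0.7 0 0 0 0 0 0;1 0 0 0 0 0 0;1 0 0 0 0 0 0;1 0 0 0 0 0 0;1 0 0 -2 0 0 0;1 0 0 -5 0 0 0;1 0 0 -9 0 0 0;1 3 0 -13 0 0 0;1 7 0 -13 0 0 0;1 11 0 -13 0 0 0;1 15 2 -13 0 0 0;1 19 5 -13 0 0 0;1 23 9 -13 0 0 0;1 23 13 -13 0 0 0;1 23 17 -13 0 0 0;1 23 21 -13 0 0 0;1 23 25 -13 0 0 0;1 23 25 -13 0 0 0;1 23 25 -13 0 0 0"

```text
time_s: 37.23
eef_pos: [345.6, -12.7, 381.6]
ee_rot: [0.001, -0.022, 1.0, -0.0]
force: [0.0, -0.4, 0.4]
grip_width: 0.996
grip_force: 0.0
```

```bash
python3 - <<'E'
from h import *
s=sense();print(s["eef_pos"],s["force"],s["time_s"])
capture("scene");capture("top")
for l,z in {"crank_axis":247,"grip_sleeve":247,"lift_frame":22,"carrier2_tab":84,"plate_handle":45}.items():
    for c in("scene","top"): print(l,c,[(np.round(x["xy"],1),round(x["score"],2),atz(c,x["xy"],z)[:2]) for x in spot_point(c,l)][:2])
# sleeve: dark-pixel centroid in the top view, compared with the start picture
for im in (cv2.imread("pics/top0.png"),capture("top")[:,:,::-1]):
    p=im[174:190,334:352].mean(2);d=p<45;print(d.sum(),np.argwhere(d).mean(0)[::-1]+[334,174])
E
```

```text
[345.58 -12.68 381.59] [ 0.04 -0.36  0.4 ] 37.2333
crank_axis scene [(array([280.2, 146. ]), 0.61, array([ 543.69, -259.26])), (array([249.5, 185.9]), 0.36, array([491.54, 111.61]))]
crank_axis top [(array([343.8, 195.6]), 0.95, array([ 536.05, -261.  ]))]
grip_sleeve scene [(array([271.5, 142.6]), 0.63, array([ 590.46, -277.31])), (array([304.7, 200.5]), 0.38, array([304.13, 116.7 ]))]
grip_sleeve top [(array([340.1, 198.1]), 0.63, array([ 527.37, -247.91])), (array([341. , 181.7]), 0.41, array([ 585.19, -253.05]))]
lift_frame scene [(array([302.6, 202.5]), 0.71, array([ 424.09, -247.31]))]
lift_frame top [(array([334.1, 233.7]), 0.8, array([ 417.02, -262.2 ]))]
carrier2_tab scene [(array([273.1, 214.4]), 0.58, array([456.25, -10.12])), (array([273.4, 144.4]), 0.36, array([ 743.69, -656.85]))]
carrier2_tab top [(array([267.6, 223.5]), 0.4, array([454.2 ,   2.75]))]
plate_handle scene [(array([229.4, 279.2]), 0.92, array([446.15, 323.56]))]
plate_handle top [(array([188.9, 225. ]), 0.82, array([453.46, 314.77]))]
132 [338.25 180.48]
154 [339.66 180.52]
```

```bash
python3 - <<'E'
from h import *
im=np.mean([capture("scene").astype(np.float32) for _ in range(4)],0)
so=np.load("c_scene.npy")
for n,m in(("at placing",so),("now",im)):
    p=m[205:262,240:305];w=(p[:,:,0]>110);print(n,w.sum(),np.argwhere(w).mean(0))
A,B=[v[236:258,250:296].mean(2).astype(np.float32) for v in(so,im)]
print(cv2.phaseCorrelate(A,B,cv2.createHanningWindow(A.shape[::-1],cv2.CV_32F)),np.abs(A-B).mean())
print([(x["rect"],round(x["score"],2)) for x in trace("scene","carrier2_tab")[:2]])
print([(x["rect"],round(x["score"],2)) for x in trace("scene","rack_floor")[:2]])
print(sense()["force"])
E
```

```text
at placing 1443 [23.44 38.35]
now 1489 [19.29 35.63]
((-4.578083318040488, -4.116195288606718), 0.5887060686945915) 41.662056
[([271.0, 222.2, 20.0, 19.5], 0.54)]
[([270.8, 229.4, 38.9, 43.3], 0.68)]
[ 0.25  0.11 -0.06]
```

The rack was nudged by the announced knock. The carrier moved with it and still appears upright at full height. Handing in.

```bash
python3 -c "
from rig import *
print(finish_job())"
```

```text
the job is handed in; nothing more can be done
None
```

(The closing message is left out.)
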